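# Stack a cedar pack while the bag sealer warms up

## Robot

A 6-joint arm with a two-finger parallel gripper is mounted at the origin on the work surface. World frame = base frame: x ahead of the robot, y to its left, z up, the work surface at z = 0. Lengths are in m, angles in rad, forces in N, time in s.
With the tool pointing down it reaches from about 0.35 to 0.975 m from the base axis. Payload 4.9 kg.
Tool frame: the origin (TCP) lies midway between the tips of the shut fingers; the grasp point (between the pads) lies 19 mm behind it; z points along the fingers, y is the line along which they close (so a half turn about z gives the same grasp; the last joint's range is limited). The gripper opens to 85 mm and grips with 20 to 120 N. Pads are 22 mm wide; open, the fingers measure 114 mm over their backs; the gripper's body (76 mm by 85 mm) begins 54 mm behind the grasp point. The pads swing forward as they close: fully open they stand 13 mm farther back than shut.
Start: joints at [-1.45, 0.053, 1.613, -0, 1.476, -0.119], TCP at [0.148, -0.607, 0.231] pointing down, gripper open.
Joint ranges: [-3.01, 3.01], [-1.01, 2.22], [0.06, 2.58], [-1.02, 4.17], [0.09, 2.62], [-3.14, 3.14]. Speed limits (rad/s): [2.57, 2.57, 3.14, 3.14, 3.14, 3.14].

## Interface

Orientations are given as a unit quaternion [w, x, y, z].
In Python, from plant import * gives the robot as it stands.
- The arm moves only by the tool jog_arm, never from a script. Its argument "targets" is a list of rows, each a list of 3 entries, a list of its own where there are three numbers: the shift along the tool's x, y, z in units of 25 mm (1.0 is 25 mm), then the turn, a rotation vector about the tool's x, y, z in units of 8 degrees (1.0 is 8 degrees), then the opening in per cent of the stroke, from 0 (shut) to 100 (fully open). A call has 1 to 8 rows; each row is the pose to reach, as a shift and turn from the pose commanded when the call began, along the tool's axes at that moment; what a row does not reach only later rows make up. A row lasts 1/8 s, in which the tool goes at most 62.5 mm and 10.7 degrees, less where a joint would pass 70% of its speed; a pose out of reach is approached as far as the arm can. A call with a gripper value outside its range is refused whole. The fingers move at their own pace and stop on an object; the grip force is fixed at half the most. Time passes only in rows, so rows that repeat a pose let the fingers close. It gives the time, the measured TCP pose, the force, the opening and the grip force at its end, in the units of the state.
- state(): the state, without advancing time (a new reading comes with each control period).
- grab_frame(name): name is "side" or "top"; returns (picture, depth): 420x560x3 uint8, red, green, blue; 420x560 float32, m along the optical axis (not along the pixel's ray), 0 where there is no reading.
- camera_params(name): a dict with "fovy" (degrees; the focal length in pixels is half the picture's height over the tangent of half this angle, whatever the lens; pixels are square), "cx", "cy" (the principal point, pixels), "dist" ([k1, k2, p1, p2, k3] as OpenCV has them; the pictures are not rectified), "rvec" (rotation vector, rad) and "tvec" (3), from world to camera coordinates, as OpenCV has them. Camera axes: x right, y down, z forward; pixel columns grow to the right and rows downward; lengths in m; the calibration is good to about 2 mm. A picture is of the moment at which its call begins. camera_params takes no time and is no camera call.
- job_done(): hands the job in; it is judged then, once.
The state is a dict: "time": time; "joint_pos": joint angles; "joint_vel": joint speeds; "joint_efforts": joint torques, N m; "tool_pos": TCP position; "tool_rot": TCP orientation; "contact_force": force on the tool from outside, world axes, zero at the start; "ft_torque": the same for the moment, N m; "gripper_width": opening from 0.0 (shut) to 1.0 (fully open); "grasp_force": force on a finger pad.
Only numpy, scipy, OpenCV 4.12 (cv2) and the standard library are available. Lean on these libraries where they do the work, as an engineer would, in place of code of your own. Each camera call takes 0.05 s, during which the arm holds its last target. There are 200 camera calls.

## Task

The bag sealer has just been switched on: first set the countertop timer to 15 minutes for its warm-up, pressing it down as you turn the knob so that the timer itself neither spins nor wanders. Then make up the cedar pack: stack every cedar offcut lying loose on the bench (not the stock in the bins) in one free-standing pile in the middle of the tray's square bay, each lying about level on the one below (their tops are uneven, so find how each one rests). Last, tip all the cedar balls from the scoop into the tub beside the pile and stand the scoop back upright on the bench, leaving the other things on the bench alone.

Things in the scene. Friction and masses are not known exactly. Their poses are not given: they have to be found in the camera images.
- bay_mid (a point): middle of the floor of the square bay (144 mm inside along x, 155 mm along y) in the fixed kraft tray; z up, 3 mm above the bench. The tray is 150 mm (its x) by 320 mm (its y); its walls are 3 mm thick and rise 7 mm above the bay floor. The tub stands in the tray's other half, 165 mm away toward the tray's +y; tray axes are this point's axes
- tub_floor (a point): centre of the inner floor (7 mm above the bench) of the round white paper tub fixed in the tray: 112 mm across at the rim, 104 mm inside there, 66 mm deep inside, its rim 73 mm above the bench
- wedge_mid (a point): loose sawn cedar offcut lying on its flat underside on the bench (may be absent: None); 112 mm long (x), 56 mm wide (y); its top rises evenly from 26 mm at the -x end to 40 mm at the +x end; 85 g or so. The point is at its middle, 16.5 mm above its underside, z up from the underside
- slope_mid (a point): loose sawn cedar offcut lying on its flat underside on the bench (may be absent: None); 104 mm long (x), 58 mm wide (y); its top rises evenly from 28 mm along the -y side to 36 mm along the +y side; 80 g or so. The point is at its middle, 16 mm above its underside, z up from the underside
- step_mid (a point): loose sawn cedar offcut lying on its flat underside on the bench (may be absent: None); 108 mm long (x), 56 mm wide (y); stepped top: 36 mm high over the half at -x, 28 mm high over the half at +x; 80 g or so. The point is at its middle, 16 mm above its underside, z up from the underside
- knot_mid (a point): loose sawn cedar offcut lying on its flat underside on the bench (may be absent: None); 116 mm long (x), 56 mm wide (y), 30 mm high, flat but for a knot, a stub 24 mm across that stands 14 mm proud of the top at x +38, y +6 mm; 90 g or so. The point is at its middle, 15 mm above its underside, z up from the underside
- scoop_handle (a point): where to grip the loose aluminium scoop: on its black bar handle, 92 mm long (x), 16 mm wide (y), 20 mm high; the point is half-way up it, 42 mm above the bench as the scoop stands, 120 mm from the cup's axis; the cup lies toward +x and its rim comes within 50 mm of this point. Scoop about 150 g
- scoop_lip (a point): the point of the scoop's rim opposite the handle, over which to pour: 70 mm along x from the cup's axis, 48 mm above its foot. The cup is round and flared, 84 mm across at the foot and 140 mm at the rim, so its wall leans out 30 degrees; the balls start to roll out once it is tipped some 62 degrees, and all are out by about 80
- scoop_base (a point): centre of the underside of the scoop's cup (its foot, 84 mm across); z up out of the mouth, x away from the handle; 0 mm above the bench as it stands
- minutes (a joint): timer dial, rad: 0 at zero, grows as the knob is turned clockwise seen from above, 2 pi = 60 minutes (15 minutes = 1.571), stop at 5.76; it needs about 0.1 N m to turn and stays where it is left
- timer_grip (a point): middle of the black bar of the timer's knob, on the axis, 56.5 mm above the bench; turns with the knob. The bar is 52 mm long (x), 14 mm wide (y) and 27 mm high (from 43 to 70 mm above the bench), on a dial disc 60 mm across whose top is 43 mm above the bench; a white line marks the pointing end (+x)
- timer_top (a point): centre of the top of the housing of the loose round white timer (88 mm across, 34 mm high, 0.3 kg), 34 mm above the bench; at zero the knob's pointer points along this +x, to the one broad black mark, which runs down the side; from there clockwise a short tick every 5 minutes and a long one every 15; at the start it stands between 0 and 5 minutes. Standing free, it spins with the knob unless it is pressed down with some 15 to 20 N
- timer_edge (a point): a point on the side of the timer's housing, 42 mm from its axis along +x and 20 mm above the bench
- spray_mid (a point): bystander: upright spray bottle, 60 mm across, 170 mm high
- labels_mid (a point): bystander: roll of labels, 90 mm across, 50 mm high
- stapler_mid (a point): bystander: stapler, 150 mm long
- lids_mid (a point): bystander: stack of tub lids, 116 mm across, 32 mm high
- marker_mid (a point): bystander: marker pen 120 mm long
- ball0_mid (a point): centre of a cedar ball 28 mm across, 12 g, in the scoop at the start (may be absent: None)
- ball1_mid (a point): centre of a cedar ball 28 mm across, 12 g, in the scoop at the start (may be absent: None)
- ball2_mid (a point): centre of a cedar ball 28 mm across, 12 g, in the scoop at the start (may be absent: None)
- ball3_mid (a point): centre of a cedar ball 28 mm across, 12 g, in the scoop at the start (may be absent: None)
- ball4_mid (a point): centre of a cedar ball 28 mm across, 12 g, in the scoop at the start (may be absent: None)
- ball5_mid (a point): centre of a cedar ball 28 mm across, 12 g, in the scoop at the start (may be absent: None)
Things that resemble listed ones, but are neither listed nor needed, are in the scene too. Leave any purple look-alike of the part that bears slope_mid alone.

How it is judged:
On the way, in this order (a step that is already met when the one before it is completed fails the run):
1. the timer is set to 15 minutes (value of joint minutes between 1.466 and 1.676 rad), for 0.3 s.
2. every offcut lies in one pile in the middle of the bay, let go (horizontal distance between each of wedge_mid, slope_mid, step_mid, knot_mid and bay_mid below 0.025 m and (angle between wedge_mid's own z axis and vertical below 0.3 rad or angle between wedge_mid's own z axis and vertical above 2.84 rad) and (angle between slope_mid's own z axis and vertical below 0.3 rad or angle between slope_mid's own z axis and vertical above 2.84 rad) and (angle between step_mid's own z axis and vertical below 0.3 rad or angle between step_mid's own z axis and vertical above 2.84 rad) and (angle between knot_mid's own z axis and vertical below 0.3 rad or angle between knot_mid's own z axis and vertical above 2.84 rad) and contact force between the fingers and anything else below 0.1 N), for 0.3 s.
3. all the balls are in the tub (horizontal distance between each of ball0_mid, ball1_mid, ball2_mid, ball3_mid, ball4_mid, ball5_mid and tub_floor below 0.05 m and z of ball0_mid in the frame of tub_floor between 0.005 and 0.066 m and z of ball1_mid in the frame of tub_floor between 0.005 and 0.066 m and z of ball2_mid in the frame of tub_floor between 0.005 and 0.066 m and z of ball3_mid in the frame of tub_floor between 0.005 and 0.066 m and z of ball4_mid in the frame of tub_floor between 0.005 and 0.066 m and z of ball5_mid in the frame of tub_floor between 0.005 and 0.066 m), for 0.2 s.
At the end, for the whole second after the job is handed in: The timer reads 15 minutes give or take 1; the middle of every offcut is within 25 mm (seen from above) of the middle of the bay, so that they lie on one another, each within 0.3 rad of level either way up and at rest; every ball is in the tub; the scoop stands upright and at rest on the bench (all of step 1 and all of step 3 and horizontal distance between each of wedge_mid, slope_mid, step_mid, knot_mid and bay_mid below 0.025 m and (angle between wedge_mid's own z axis and vertical below 0.3 rad or angle between wedge_mid's own z axis and vertical above 2.84 rad) and (angle between slope_mid's own z axis and vertical below 0.3 rad or angle between slope_mid's own z axis and vertical above 2.84 rad) and (angle between step_mid's own z axis and vertical below 0.3 rad or angle between step_mid's own z axis and vertical above 2.84 rad) and (angle between knot_mid's own z axis and vertical below 0.3 rad or angle between knot_mid's own z axis and vertical above 2.84 rad) and angle between scoop_base's own z axis and vertical below 0.15 rad and height (world z) of scoop_base below 0.006 m); the robot touches nothing.
It fails at once if the timer's housing spins or wanders (a point on its side moves 25 mm) (distance of timer_edge from where it was at the start of the episode above 0.025 m).
It fails at once if a bystander is pushed away (spray bottle, labels, stapler, lids or marker moved over 60 mm) (distance of any of spray_mid, labels_mid, stapler_mid, lids_mid, marker_mid from where it was at the start of the episode above 0.06 m).
Of wedge, slope, step, knot only 2 to 4 are there at a start; the rules pass over those that are not, and their reading is None.
Of ball0, ball1, ball2, ball3, ball4, ball5 only 4 to 6 are there at a start; the rules pass over those that are not, and their reading is None.
At some moment in a run one of wedge, slope, step, knot may be knocked a few centimetres aside while the robot is not near it.
It also fails if it takes over 210 s, if anything falls off the work surface, if the arm or the gripper's body presses on something with over 40 N, if the wrist force passes 120 N, or if a joint passes its speed limit or range.

## Working session

There is one attempt and no reset: what is moved stays moved. The work goes in short steps, Python scripts to look and compute and a tool call to move; the robot and the scene stay as the last step left them, time stands still between calls to the robot, and variables do not carry over. Pictures are saved under pics/ and viewed, at most 14 in all, crops included, and the job is handed in when it is done.

Besides the shell and the picture viewer there is one more tool, called after ">>>" by a JSON object that holds its "api" and its "payload". jog_arm: Moves the arm, as the interface text tells. Its arguments: {"type":"object","properties":{"targets":{"type":"array"}},"required":["targets"]}

```bash
ls; mkdir -p pics
cat > h.py <<'E'
from plant import *
import numpy as np, cv2
from scipy.spatial.transform import Rotation as R
def cam(n):
    p=camera_params(n); f=210/np.tan(np.radians(p["fovy"])/2)
    K=np.array([[f,0,p["cx"]],[0,f,p["cy"]],[0,0,1]]); return K,np.array(p["dist"],float),cv2.Rodrigues(np.array(p["rvec"],float))[0],np.array(p["tvec"],float)
def rays(n,px):
    K,d,r,t=cam(n); u=cv2.undistortPoints(np.array(px,float).reshape(-1,1,2),K,d).reshape(-1,2)
    return np.c_[u,np.ones(len(u))],r,t
def onplane(n,px,z):
    u,r,t=rays(n,px); o=-r.T@t; D=u@r; return o+D*((z-o[2])/D[:,2])[:,None]
def cloud(n,dep):
    v,u=np.mgrid[0:420,0:560]; q,r,t=rays(n,np.c_[u.ravel(),v.ravel()])
    P=(q*dep.reshape(-1,1)-t)@r; P[dep.ravel()==0]=np.nan; return P.reshape(420,560,3)
def snap(n,fn):
    im,d=grab_frame(n); cv2.imwrite("pics/"+fn+".png",im[:,:,::-1]); np.savez("pics/"+fn+".npz",im=im,d=d); return im,d
def load(fn): 
    z=np.load("pics/"+fn+".npz"); return z["im"],z["d"]
E
python3 - <<'E'
from h import *
for n in("top","side"):
    snap(n,n+"0"); K,d,r,t=cam(n); print(n,K[0,0],-r.T@t,r[2])
a=cv2.imread("pics/top0.png");b=cv2.imread("pics/side0.png")
cv2.imwrite("pics/t0.png",cv2.resize(a,(800,600),interpolation=cv2.INTER_CUBIC));cv2.imwrite("pics/s0.png",cv2.resize(b,(800,600),interpolation=cv2.INTER_CUBIC))
print(state())
E
```

```text
pics
top 433.0127516434028 [ 0.3622253  -0.08663028  1.22748601] [ 0.15464461  0.03156969 -0.98746564]
side 491.88453584487485 [-0.01841215 -1.02620613  1.19234555] [ 0.35357015  0.61291674 -0.70662665]
{'time': 0.1, 'joint_pos': array([-1.44998082e+00,  5.33072274e-02,  1.61414475e+00,  4.37914135e-06,
        1.47601433e+00, -1.18983310e-01]), 'joint_vel': array([ 6.68105783e-04, -1.22000891e-03, -3.62165627e-03, -8.14459336e-04,
       -6.59311037e-04,  9.51514660e-05]), 'joint_efforts': array([ 3.57088447e-04, -3.94901562e+01, -3.71364212e+01, -1.29063028e-04,
        3.90363872e-03,  5.31376074e-06]), 'tool_pos': array([ 0.14838549, -0.60655114,  0.23018294]), 'tool_rot': array([-9.36830147e-04,  9.92820262e-01,  1.19612080e-01,  1.32131886e-06]), 'contact_force': array([ 0.22742119, -0.59462545,  0.90532097]), 'ft_torque': array([-0.01577642,  0.0434427 , -0.04602407]), 'grasp_force': 0.0, 'gripper_width': 1.004677721633445}
```

View pics/t0.png

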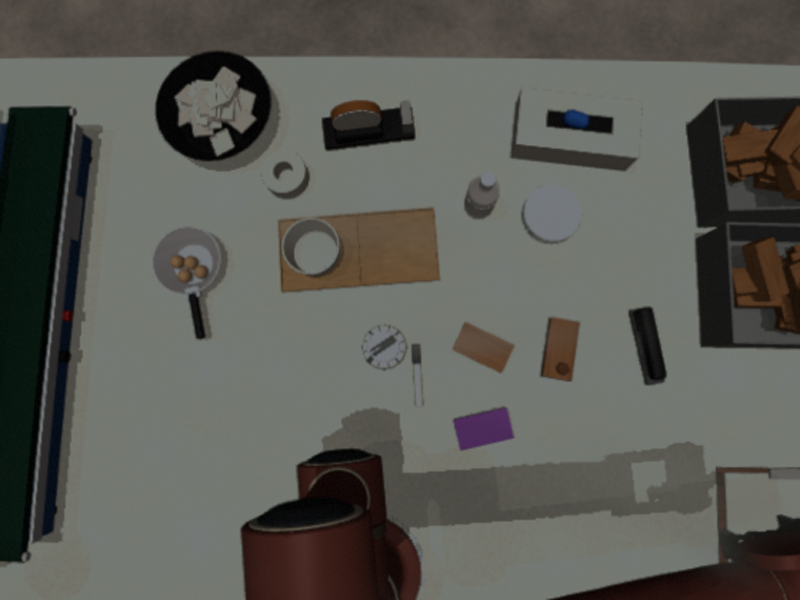

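View pics/s0.png

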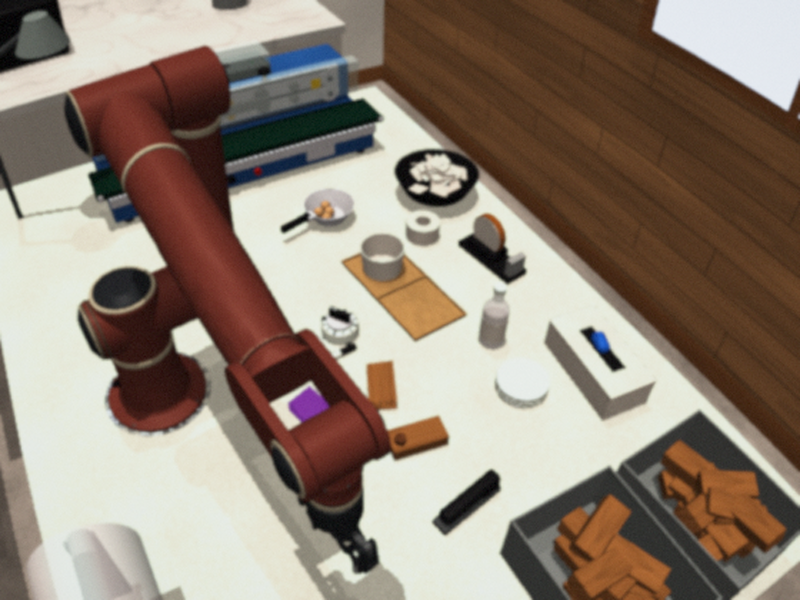

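Top view (800x600): tray at (360,250) with tub (312,247) on the left and bay (398,245), timer (384,347), unknown cedar offcut (483,347), knot offcut (560,348), purple look-alike (484,428), scoop cup (187,260) with handle (198,315) and about 4 balls. The arm hides part of the bench.

```bash
python3 - <<'E'
from h import *
im,d=load("top0"); P=cloud("top",d)
s=.7
def near(x,y,name,hmin,w=30,pr=True):
    x=int(x*s);y=int(y*s); Q=P[y-w:y+w,x-w:x+w]; m=Q[...,2]>hmin
    q=Q[m]; print(name,len(q)); return q,m,Q
print("bench z",np.nanmedian(P[250:270,250:260],axis=(0,1)))
hsv=cv2.cvtColor(im,cv2.COLOR_RGB2HSV)
# offcuts
mask=((hsv[...,0]>3)&(hsv[...,0]<20)&(hsv[...,1]>90)&(P[...,2]<.08)).astype(np.uint8)
n,lab,st,c=cv2.connectedComponentsWithStats(mask)
for i in range(1,n):
    if st[i,4]<60: continue
    p=P[lab==i]; p=p[~np.isnan(p[:,2])]
    r=cv2.minAreaRect((p[:,:2]*1000).astype(np.float32)); A=np.c_[p[:,:2]-p[:,:2].mean(0),np.ones(len(p))]
    g=np.linalg.lstsq(A,p[:,2],rcond=None)[0]
    print(i,st[i],np.round(r[0]),np.round(r[1]),round(r[2],1),"grad",g.round(3),"z pct",np.percentile(p[:,2],[5,50,95]).round(4))
for (x,y) in [(384,347),(560,348),(483,347),(187,260),(312,247),(198,315)]:
    print((x,y),onplane("top",[[x*s,y*s]],.03).round(3))
E
python3 - <<'E'
import cv2
a=cv2.imread("pics/top0.png")
c=lambda x,y,w,h:cv2.resize(a[y:y+h,x:x+w],(800,600),interpolation=cv2.INTER_CUBIC)
o=cv2.resize(a[215:285,245:425],(800,311),interpolation=cv2.INTER_CUBIC)
o2=cv2.resize(a[155:245,100:180],(267,289),interpolation=cv2.INTER_CUBIC)
o3=cv2.resize(a[220:266,245:295],(500,289),interpolation=cv2.INTER_CUBIC)
import numpy as np
cv2.imwrite("pics/c0.png",np.vstack([o,np.hstack([o2,o3,np.zeros((289,33,3),np.uint8)])]))
E
```

```text
bench z [0.38077394 0.01245398 0.00093677]
23 [511  85  22  10 127] [ 887. -757.] [39. 91.] 15.0 grad [-0.917  0.038  0.059] z pct [0.0269 0.0638 0.0708]
38 [508 111  38  23 476] [ 785. -750.] [124.  44.] 77.7 grad [ 0.675 -0.16   0.06 ] z pct [0.0375 0.0621 0.0758]
40 [ 196  146  112   58 3817] [623.  33.] [149. 317.] 5.8 grad [-0.003  0.002  0.003] z pct [-0.0007  0.0033  0.0082]
45 [120 179  25  15 180] [583. 369.] [79. 31.] 69.2 grad [-0.041  0.023  0.029] z pct [0.023  0.0295 0.0341]
49 [125 189   9   8  60] [561. 377.] [22. 23.] 64.1 grad [0.072 0.187 0.03 ] z pct [0.0245 0.0297 0.035 ]
50 [514 205  46  28 402] [ 520. -754.] [138.  58.] 60.6 grad [ 0.152 -0.125  0.069] z pct [0.0512 0.0706 0.0792]
54 [379 223  26  44 841] [ 431. -368.] [ 55. 114.] 81.1 grad [-0.037 -0.047  0.031] z pct [0.0264 0.0308 0.0423]
59 [321 238  38  22 441] [ 428. -223.] [91. 54.] 66.4 grad [ 0.144 -0.065  0.031] z pct [0.0252 0.0311 0.036 ]
60 [504 328  33   3  68] [ 207. -723.] [ 6. 90.] 2.1 grad [ 0.247 -0.006  0.004] z pct [0.0002 0.0037 0.0066]
61 [269 364  25  56 701] [ 33. -74.] [150.  51.] 15.0 grad [-0.158  0.53   0.018] z pct [0.0083 0.0135 0.0576]
(384, 347) [[ 0.427 -0.028  0.03 ]]
(560, 348) [[ 0.432 -0.366  0.03 ]]
(483, 347) [[ 0.431 -0.218  0.03 ]]
(187, 260) [[0.591 0.372 0.03 ]]
(312, 247) [[0.621 0.121 0.03 ]]
(198, 315) [[0.481 0.342 0.03 ]]
```

View pics/c0.png

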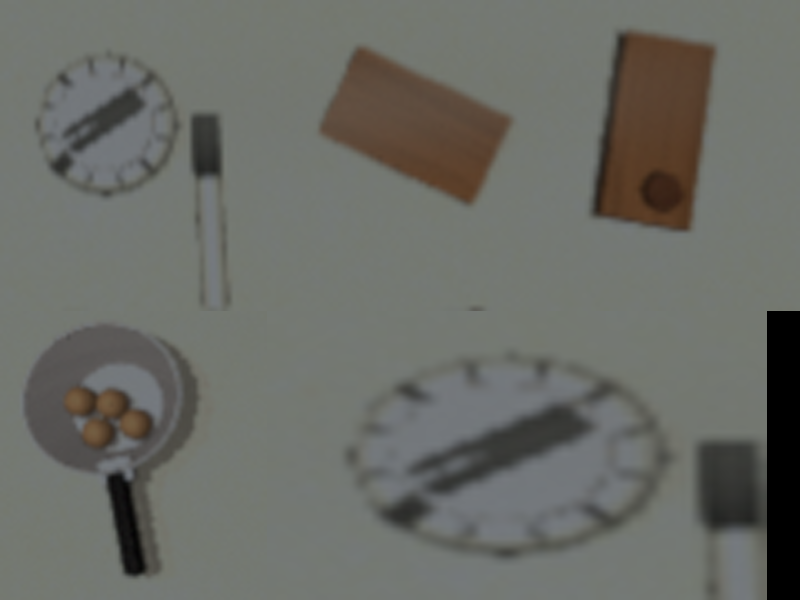

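The crop shows the timer's broad mark lower left with the pointer about 3 min clockwise from it, 4 balls, the knot offcut, and an offcut whose top slopes across its width (slope). Next I measure the timer and work out the move.

```bash
cat >> h.py <<'E'
def pose():
    s=state(); w,x,y,z=s["tool_rot"]; return np.array(s["tool_pos"]),R.from_quat([x,y,z,w]),s
def down(yaw): return R.from_matrix(np.c_[[np.cos(yaw),np.sin(yaw),0],[np.sin(yaw),-np.cos(yaw),0],[0,0,-1]])
def to(p,rot,p0=None,r0=None):
    a,b,s=pose(); p0=a if p0 is None else p0; r0=b if r0 is None else r0
    return (r0.inv().apply(np.array(p)-p0)/.025).round(2),(np.degrees((r0.inv()*rot).as_rotvec())/8).round(2)
def yawbest(yaw,xy,pref=0):  # nearest half-turn choice to q6=pref
    q1=np.arctan2(xy[1],xy[0]); c=[]
    for k in range(-3,4):
        y=yaw+k*np.pi; q6=(q1+np.pi/2-y); c.append((abs(q6-pref),y,q6))
    return min(c)[1:]
E
python3 - <<'E'
from h import *
im,d=load("top0"); g=im.astype(int).max(2)
v,u=np.mgrid[0:420,0:560]; box=(abs(u-269)<26)&(abs(v-243)<26); px=np.c_[u[box],v[box]]; val=g[box]
P=cloud("top",d)[box]
a=onplane("top",px,.034)
# housing: white pts near centre; centre by disc of non-bench heights
m=(P[:,2]>.025)&(P[:,2]<.039); q=P[m][:,:2]; c0,r0=cv2.minEnclosingCircle((q*1000).astype(np.float32)); print("hous",np.round(c0,1),round(r0,1))
b=onplane("top",px,.07)
c=np.array(c0)/1000
for it in range(3):
    m=(val<75)&(np.hypot(*(b[:,:2]-c).T)<.03); q=b[m][:,:2]
    w,V=np.linalg.eigh(np.cov(q.T)); bc=q.mean(0)
    (cc,sz,an)=cv2.minAreaRect((q*1000).astype(np.float32)); print("bar",bc.round(4),"rect",np.round(cc,1),np.round(sz,1),"yaw",np.degrees(np.arctan2(V[1,1],V[0,1])).round(1)); c=np.array(cc)/1000
rr=a[:,:2]-c; r=np.hypot(*rr.T); th=np.degrees(np.arctan2(rr[:,1],rr[:,0]))
m=(r>.031)&(r<.043)
for lo in range(-180,180,6):
    k=m&(th>=lo)&(th<lo+6); print(lo+3,int(val[k].mean()) if k.any() else None,end="; ")
T=150-val; k=m&(T>0)
z=np.sum(T[k]*np.exp(1j*np.radians(12*th[k]))); print("\n30deg phase",np.degrees(np.angle(z))/12)
for y in (np.degrees(np.arctan2(V[1,1],V[0,1])),): print(yawbest(np.radians(y),c))
E
```

```text
hous [429.6 -26.8] 42.3
bar [ 0.4295 -0.0286] rect [428.4 -26.9] [13.3 49.5] yaw 127.7
bar [ 0.4295 -0.0286] rect [428.4 -26.9] [13.3 49.5] yaw 127.7
bar [ 0.4295 -0.0286] rect [428.4 -26.9] [13.3 49.5] yaw 127.7
-177 115; -171 107; -165 94; -159 107; -153 114; -147 110; -141 102; -135 78; -129 101; -123 108; -117 106; -111 107; -105 96; -99 108; -93 104; -87 106; -81 112; -75 97; -69 104; -63 110; -57 114; -51 108; -45 89; -39 88; -33 112; -27 113; -21 115; -15 94; -9 110; -3 113; 3 117; 9 115; 15 99; 21 108; 27 116; 33 117; 39 109; 45 81; 51 104; 57 112; 63 115; 69 113; 75 103; 81 116; 87 115; 93 111; 99 112; 105 101; 111 111; 117 116; 123 106; 129 65; 135 54; 141 79; 147 112; 153 113; 159 109; 165 97; 171 109; 177 115; 
30deg phase -14.571483718842346
(np.float64(2.2286474691938545), np.float64(-0.7204813914500072))
```

Run:
```python
from h import *
im,d=load("top0"); g=im.astype(int).max(2)
v,u=np.mgrid[0:420,0:560]; box=(abs(u-269)<26)&(abs(v-243)<26); px=np.c_[u[box],v[box]]; val=g[box]
b=onplane("top",px,.07); c=np.array([.4284,-.0269])
for t in (60,68,75,82,90):
    m=(val<t)&(np.hypot(*(b[:,:2]-c).T)<.029); q=b[m][:,:2]; rc=cv2.minAreaRect((q*1000).astype(np.float32))
    e=q-c; vv=np.linalg.eigh(e.T@e)[1][:,1]
    print(t,m.sum(),np.round(rc[0],1),np.round(rc[1],1),rc[2],np.degrees(np.arctan2(vv[1],vv[0])))
for y in(122,127.5):
    print(to([.4285,-.027,.14],down(np.radians(y))))
```

```text
60 43 [428.6 -27.4] [ 9.1 43.7] 38.19623565673828 129.4658139382905
68 62 [428.5 -27.7] [11.1 46.5] 35.03019332885742 126.85975062704536
75 83 [428.4 -26.9] [13.3 49.5] 35.04121398925781 127.57990431283257
82 96 [428.3 -27.4] [14.1 50.2] 35.035186767578125 126.19533354530145
90 100 [427.2 -25.9] [14.1 53.9] 35.035186767578125 125.63223427431414
(array([ 16.39, -19.85,   3.65]), array([-1.000e-02, -1.000e-02, -1.353e+01]))
(array([ 16.39, -19.85,   3.65]), array([-1.000e-02, -1.000e-02, -1.422e+01]))
```

>>> {"api": "jog_arm", "payload": {"targets": [[[16.4,-19.85,0],[0,0,-14],100],[[16.4,-19.85,0],[0,0,-14],100],[[16.4,-19.85,0],[0,0,-14],100],[[16.4,-19.85,0],[0,0,-14],60],[[16.4,-19.85,0],[0,0,-14],60],[[16.4,-19.85,0],[0,0,-14],60],[[16.4,-19.85,0],[0,0,-14],60],[[16.4,-19.85,0],[0,0,-14],60]]}}

```text
time: 1.1
tool_pos: [0.3665, -0.1551, 0.2311]
tool_rot: [0.0, 0.643, 0.766, 0.0]
contact_force: [1.5, -0.2, -0.0]
gripper_width: 0.596
grasp_force: 0.0
```

```bash
python3 -c "
from h import *
print(to([.4285,-.027,.1],down(np.radians(126))))"
```

```text
(array([4.62, 3.33, 5.24]), array([ 0.  ,  0.  , -3.25]))
```

>>> {"api": "jog_arm", "payload": {"targets": [[[4.62,3.33,0],[0,0,-3.25],60],[[4.62,3.33,0],[0,0,-3.25],60],[[4.62,3.33,0],[0,0,-3.25],60],[[4.62,3.33,3],[0,0,-3.25],60],[[4.62,3.33,5.24],[0,0,-3.25],60],[[4.62,3.33,5.24],[0,0,-3.25],60],[[4.62,3.33,5.24],[0,0,-3.25],60]]}}

```text
time: 1.98
tool_pos: [0.4295, -0.0294, 0.1015]
tool_rot: [0.0, 0.457, 0.89, 0.0]
contact_force: [-0.3, -0.3, -0.2]
gripper_width: 0.599
grasp_force: 0.0
```

Run:
```python
from h import *
p,r,s=pose(); print(p,np.degrees(np.arctan2(*r.as_matrix()[[1,0],0])),s["contact_force"])
for n in("top","side"): snap(n,n+"1")
a=cv2.imread("pics/side1.png");b=cv2.imread("pics/top1.png")
cv2.imwrite("pics/v1.png",np.hstack([cv2.resize(b,(400,300),interpolation=cv2.INTER_AREA),cv2.resize(a,(400,300),interpolation=cv2.INTER_AREA)]))
```

```text
[ 0.42950948 -0.02939454  0.10152751] 125.67413053247454 [-0.30537584 -0.26862806 -0.16187949]
```

View pics/v1.png

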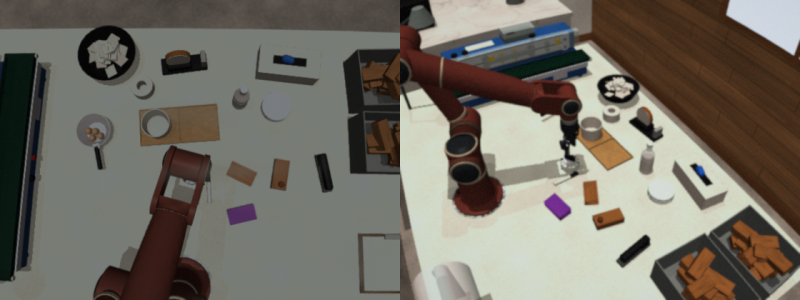

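>>> {"api": "jog_arm", "payload": {"targets": [[[0.05,0,1],[0,0,0],40],[[0.05,0,2.0],[0,0,0],40],[[0.05,0,2.0],[0,0,0],40],[[0.05,0,2.0],[0,0,0],40]]}}

```text
time: 2.58
tool_pos: [0.43, -0.0287, 0.0527]
tool_rot: [0.002, 0.457, 0.89, 0.0]
contact_force: [1.1, -0.2, 0.4]
gripper_width: 0.399
grasp_force: 0.0
```

>>> {"api": "jog_arm", "payload": {"targets": [[[0,0,0],[0,0,0],25],[[0,0,0],[0,0,0],20],[[0,0,0],[0,0,0],0],[[0,0,0],[0,0,0],0],[[0,0,0],[0,0,0],0]]}}

```text
time: 3.2
tool_pos: [0.4288, -0.0284, 0.0514]
tool_rot: [0.001, 0.456, 0.89, -0.0]
contact_force: [-1.4, -0.6, 6.4]
gripper_width: 0.145
grasp_force: 59.6
```

>>> {"api": "jog_arm", "payload": {"targets": [[[0,0,0.05],[0,0,0],0],[[0,0,0.08],[0,0,0],0],[[0,0,0.08],[0,0,0],0]]}}

```text
time: 3.58
tool_pos: [0.429, -0.0285, 0.0513]
tool_rot: [-0.0, 0.456, 0.89, -0.0]
contact_force: [-8.5, 0.9, 18.5]
gripper_width: 0.147
grasp_force: 61.6
```

>>> {"api": "jog_arm", "payload": {"targets": [[[0,0,0.05],[0,0,0],0],[[0,0,0.06],[0,0,0.5],0],[[0,0,0.06],[0,0,1.3],0],[[0,0,0.06],[0,0,2.2],0],[[0,0,0.06],[0,0,3],0]]}}

```text
time: 4.2
tool_pos: [0.4281, -0.029, 0.0512]
tool_rot: [-0.001, 0.632, 0.775, -0.002]
contact_force: [-17.7, -0.4, 32.6]
gripper_width: 0.145
grasp_force: 63.4
```

>>> {"api": "jog_arm", "payload": {"targets": [[[0.02,-0.08,0],[0,0,0],0],[[0.02,-0.08,0],[0,0,0],0]]}}

```text
time: 4.45
tool_pos: [0.4278, -0.029, 0.0512]
tool_rot: [0.001, 0.631, 0.775, -0.0]
contact_force: [-10.1, -1.5, 25.8]
gripper_width: 0.149
grasp_force: 62.5
```

>>> {"api": "jog_arm", "payload": {"targets": [[[0,-0.08,0.02],[0,0,0.5],0],[[0,-0.08,0.03],[0,0,1.3],0],[[0,-0.08,0.03],[0,0,2.2],0],[[0,-0.08,0.03],[0,0,3.1],0],[[0,-0.08,0.03],[0,0,4],0],[[0,-0.08,0.03],[0,0,4],0]]}}

```text
time: 5.2
tool_pos: [0.4262, -0.029, 0.0512]
tool_rot: [0.001, 0.821, 0.571, 0.0]
contact_force: [-11.9, 2.7, 29.5]
gripper_width: 0.144
grasp_force: 63.1
```

>>> {"api": "jog_arm", "payload": {"targets": [[[0,0,0],[0,0,0.8],0],[[0,0,0],[0,0,1.7],0],[[0,0,0],[0,0,2.5],0],[[0,0,0],[0,0,3.05],0],[[0,0,0],[0,0,3.05],0]]}}

```text
time: 5.82
tool_pos: [0.4252, -0.0283, 0.0512]
tool_rot: [-0.001, 0.923, 0.385, -0.001]
contact_force: [-16.1, 5.0, 35.3]
gripper_width: 0.147
grasp_force: 63.7
```

Run:
```python
from h import *
p,r,s=pose(); print(p,np.degrees(np.arctan2(*r.as_matrix()[[1,0],0])),s["contact_force"],s["ft_torque"])
```

```text
[ 0.42521174 -0.02830784  0.05115937] 45.282089542137534 [-16.12254943   4.97236423  35.30198309] [ 0.75091026  2.80397453 -0.04849096]
```

>>> {"api": "jog_arm", "payload": {"targets": [[[0,0,-0.12],[0,0,0],0],[[0,0,-0.12],[0,0,0],40],[[0,0,-0.12],[0,0,0],50],[[0,0,-0.12],[0,0,0],60],[[0,0,-1.5],[0,0,0],60],[[0,0,-4],[0,0,0],100],[[0,0,-6],[0,0,0],100],[[-3,4,-7],[0,0,0],100]]}}

```text
time: 6.82
tool_pos: [0.4354, -0.0881, 0.213]
tool_rot: [0.003, 0.922, 0.388, 0.003]
contact_force: [2.0, 0.5, -0.4]
gripper_width: 1.0
grasp_force: 0.0
```

```bash
cat > tm.py <<'E'
from h import *
import sys
p,r,s=pose(); print(p,s["contact_force"])
im,d=snap("top",sys.argv[1]); P=cloud("top",d)
hsv=cv2.cvtColor(im,cv2.COLOR_RGB2HSV)
mask=((hsv[...,0]>3)&(hsv[...,0]<20)&(hsv[...,1]>70)&(P[...,2]<.12)&(P[...,2]>.012)).astype(np.uint8)
n,lab,st,c=cv2.connectedComponentsWithStats(mask)
for i in range(1,n):
    q=P[lab==i]
    if st[i,4]<150 or q[:,1].min()<-.6: continue
    z=np.median(q[:,2]); v,u=np.nonzero(lab==i)
    rc=cv2.minAreaRect((q[:,:2]*1000).astype(np.float32)); A=np.c_[q[:,:2]-q[:,:2].mean(0),np.ones(len(q))]
    print(st[i,4],np.round(rc[0],1),np.round(rc[1],1),round(rc[2],1),"grad",np.linalg.lstsq(A,q[:,2],rcond=None)[0].round(3),np.percentile(q[:,2],[5,50,95]).round(4))
cv2.imwrite("pics/"+sys.argv[1]+"c.png",np.hstack([cv2.resize(im[210:285,235:335,::-1],(400,300),interpolation=cv2.INTER_CUBIC),cv2.resize(im[:,:,::-1],(400,300),interpolation=cv2.INTER_AREA)]))
E
python3 tm.py top2
```

```text
[ 0.43538715 -0.08805773  0.21296771] [ 2.04137568  0.53516676 -0.37692162]
258 [572.8 371.1] [75.5 51.1] 85.4 grad [-0.022  0.029  0.029] [0.0221 0.0294 0.0351]
865 [ 431.6 -368.1] [ 55.7 114.7] 81.1 grad [-0.033 -0.051  0.031] [0.0253 0.0306 0.0423]
617 [ 427.5 -227.3] [82.5 55.4] 65.9 grad [ 0.146 -0.07   0.032] [0.026  0.0324 0.0375]
579 [ 34.3 -69.2] [144.9  59.7] 29.0 grad [-0.498  1.23   0.035] [0.0125 0.0169 0.1009]
```

View pics/top2c.png

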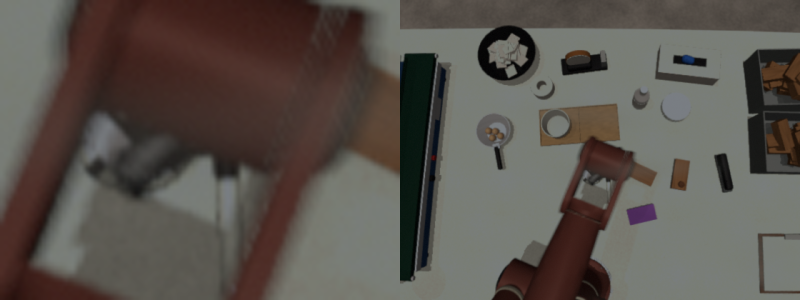

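Run:
```python
from h import *
im,d=load("top0"); P=cloud("top",d)
hsv=cv2.cvtColor(im,cv2.COLOR_RGB2HSV)
m=((hsv[...,0]>3)&(hsv[...,0]<25)&(hsv[...,1]>80)).astype(np.uint8)
n,lab,st,c=cv2.connectedComponentsWithStats(m); i=lab[200,270] or lab[160,270]; v,u=np.nonzero(lab==i)
q=onplane("top",np.c_[u,v],.008); print("tray",np.array(cv2.minAreaRect((q[:,:2]*1000).astype(np.float32))[:2]).round(1),cv2.minAreaRect((q[:,:2]*1000).astype(np.float32))[2])
# tub rim: points z~.073
k=(abs(P[...,0]-.62)<.08)&(abs(P[...,1]-.12)<.08)&(P[...,2]>.064)&(P[...,2]<.085); print("tub",k.sum(),np.round(cv2.minEnclosingCircle((P[k][:,:2]*1000).astype(np.float32)),1) if 0 else cv2.minEnclosingCircle((P[k][:,:2]*1000).astype(np.float32)))
# slope: height mask
for nm,(a,b) in dict(slope=(.43,-.2185),knot=(.4316,-.368)).items():
    k=(np.hypot(P[...,0]-a,P[...,1]-b)<.08)&(P[...,2]>.017); print(nm,k.sum(),cv2.minAreaRect((P[k][:,:2]*1000).astype(np.float32)))
print(to([.430,-.2185,.14],down(np.radians(65))))
```

```text
tray [[623.4  32.9]
 [148.4 318.6]] 5.56369686126709
tub 239 ((614.4960327148438, 118.40081787109375), 56.25413131713867)
slope 834 ((432.94195556640625, -218.95751953125), (104.65713500976562, 58.449371337890625), 65.34496307373047)
knot 875 ((432.7589111328125, -368.1903076171875), (55.271270751953125, 117.31401062011719), 81.16278839111328)
(array([-3.63,  3.26,  2.97]), array([ 0.08,  0.02, -2.48]))
```

>>> {"api": "jog_arm", "payload": {"targets": [[[-3.7,3.35,0],[0,0,-1],100],[[-3.7,3.35,1],[0,0,-2],100],[[-3.7,3.35,2],[0,0,-2.48],100],[[-3.7,3.35,3],[0,0,-2.48],100],[[-3.7,3.35,3],[0,0,-2.48],100],[[-3.7,3.35,3],[0,0,-2.48],100]]}}

```text
time: 7.62
tool_pos: [0.4279, -0.2138, 0.1339]
tool_rot: [0.0, 0.843, 0.538, 0.0]
contact_force: [0.4, -0.6, 0.1]
gripper_width: 0.996
grasp_force: 0.0
```

```bash
python3 tm.py top3
python3 - <<'E'
from h import *
print(to([.433,-.219,.003],down(np.radians(65.3))))
im,d=load("top3"); P=cloud("top",d)
k=(np.hypot(P[...,0]-.428,P[...,1]+.028)<.06)&(P[...,2]>.025)&(P[...,2]<.039); print(k.sum(),cv2.minEnclosingCircle((P[k][:,:2]*1000).astype(np.float32)))
E
```

```text
[ 0.42785867 -0.21379979  0.13393088] [ 0.37775094 -0.59517611  0.08508193]
258 [572.3 371.3] [78.4 50.2] 84.5 grad [-0.013  0.014  0.029] [0.0215 0.0293 0.0353]
522 [ 431.4 -368.3] [ 54.2 114.9] 81.5 grad [-0.036  0.016  0.032] [0.027  0.0308 0.044 ]
(array([-0.1 ,  0.25,  5.26]), array([ 0.01,  0.  , -0.02]))
346 ((429.78570556640625, -26.545564651489258), 42.305023193359375)
```

View pics/top3c.png

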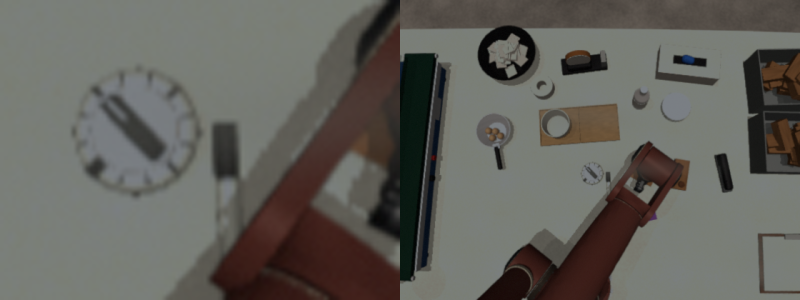

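The timer hasn't moved (centre 429.8, -26.5 mm) and its pointer is a quarter turn clockwise from the broad mark. Next is grasping the slope offcut.

>>> {"api": "jog_arm", "payload": {"targets": [[[-0.1,0.25,2],[0,0,0],100],[[-0.1,0.25,4],[0,0,0],100],[[-0.1,0.25,5.2],[0,0,0],100],[[-0.1,0.25,5.2],[0,0,0],100],[[-0.1,0.25,5.2],[0,0,0],0],[[-0.1,0.25,5.2],[0,0,0],0],[[-0.1,0.25,5.2],[0,0,0],0],[[-0.1,0.25,5.2],[0,0,0],0]]}}

```text
time: 8.68
tool_pos: [0.4341, -0.22, 0.0064]
tool_rot: [0.002, 0.843, 0.538, 0.001]
contact_force: [-1.6, 0.3, 6.9]
gripper_width: 0.667
grasp_force: 64.8
```

Run:
```python
from h import *
p,r,s=pose(); print(p,s["contact_force"],s["gripper_width"])
b=[.6311,-.0462]
print(to([p[0],p[1],p[2]+.1],down(np.radians(65.3))),to([b[0],b[1],p[2]+.1],down(np.radians(95.5))))
im,d=load("top3"); g=im.astype(int).max(2)
v,u=np.mgrid[0:420,0:560]; box=(abs(u-269)<26)&(abs(v-243)<26); px=np.c_[u[box],v[box]]; val=g[box]
bb=onplane("top",px,.07); c=np.array([.4284,-.0269])
for t in (68,75,82):
    m=(val<t)&(np.hypot(*(bb[:,:2]-c).T)<.029); q=bb[m][:,:2]; rc=cv2.minAreaRect((q*1000).astype(np.float32)); print(t,rc)
```

```text
[ 0.43411919 -0.2199729   0.00637585] [-1.62150415  0.25961299  6.88576253] 0.6667610037826688
(array([-0.  ,  0.02, -4.  ]), array([ 0.03,  0.01, -0.02])) (array([ 9.62,  4.24, -3.99]), array([ 0.03,  0.02, -3.8 ]))
68 ((428.2582702636719, -27.305831909179688), (47.26931381225586, 9.42703914642334), 46.53567886352539)
75 ((428.4181823730469, -27.44805335998535), (47.65506362915039, 12.079065322875977), 43.596431732177734)
82 ((428.27728271484375, -27.298538208007812), (51.05048751831055, 13.17363452911377), 46.51722717285156)
```

>>> {"api": "jog_arm", "payload": {"targets": [[[0,0,-2],[0,0,0],0],[[0,0,-4],[0,0,0],0],[[3,1.3,-4],[0,0,-1.3],0],[[5,2.2,-4],[0,0,-2.4],0],[[7,3,-4],[0,0,-3.3],0],[[9.62,4.24,-4],[0,0,-3.8],0],[[9.62,4.24,-4],[0,0,-3.8],0],[[9.62,4.24,-4],[0,0,-3.8],0]]}}

```text
time: 9.68
tool_pos: [0.63, -0.0448, 0.1041]
tool_rot: [0.001, 0.672, 0.741, 0.0]
contact_force: [0.6, -0.4, -0.9]
gripper_width: 0.666
grasp_force: 64.9
```

Run:
```python
from h import *
p,r,s=pose(); print(p,s["contact_force"],s["gripper_width"])
print(to([.6311,-.0462,.0104],down(np.radians(95.5))))
im,d=snap("side","side4"); 
a=np.array([[.6311,-.0462,.12]]); K,D,r_,t=cam("side"); print(cv2.projectPoints(a,r_,t,K,D)[0])
```

```text
[ 0.6299673  -0.04477554  0.10412939] [ 0.56590434 -0.36372276 -0.89050535] 0.6664423135005408
(array([-0.06,  0.04,  3.75]), array([0.01, 0.  , 0.01]))
[[[296.28385428 189.00257704]]]
```

>>> {"api": "jog_arm", "payload": {"targets": [[[-0.06,0.04,1.5],[0,0,0],0],[[-0.06,0.04,3],[0,0,0],0],[[-0.06,0.04,3.6],[0,0,0],0],[[-0.06,0.04,3.72],[0,0,0],0],[[-0.06,0.04,3.75],[0,0,0],0],[[-0.06,0.04,3.75],[0,0,0],0]]}}

```text
time: 10.48
tool_pos: [0.6316, -0.0467, 0.0111]
tool_rot: [0.001, 0.672, 0.74, 0.001]
contact_force: [-0.4, 0.0, -0.6]
gripper_width: 0.665
grasp_force: 64.8
```

>>> {"api": "jog_arm", "payload": {"targets": [[[0,0,0],[0,0,0],80],[[0,0,0],[0,0,0],95],[[0,0,0],[0,0,0],95],[[0,0,-2],[0,0,0],100],[[0,0,-4],[0,0,0],100],[[0,0,-6],[0,0,0],100],[[0,0,-6],[0,0,0],100]]}}

```text
time: 11.35
tool_pos: [0.6341, -0.0471, 0.1663]
tool_rot: [0.005, 0.672, 0.74, 0.003]
contact_force: [-0.5, -0.2, 0.6]
gripper_width: 1.003
grasp_force: 0.0
```

Run:
```python
from h import *
p,r,s=pose(); print(p,s["contact_force"],s["gripper_width"])
print(to([.432,-.368,p[2]],down(np.radians(171.1))))
```

```text
[ 0.63410162 -0.04705315  0.16628437] [-0.53098336 -0.23007975  0.57005255] 1.0028252875106938
(array([-12.  ,  -9.28,  -0.06]), array([ 0.05,  0.07, -9.45]))
```

>>> {"api": "jog_arm", "payload": {"targets": [[[-12,-9.3,0],[0,0,-9.45],100],[[-12,-9.3,0],[0,0,-9.45],100],[[-12,-9.3,0],[0,0,-9.45],100],[[-12,-9.3,0],[0,0,-9.45],100],[[-12,-9.3,0],[0,0,-9.45],100],[[-12,-9.3,0],[0,0,-9.45],100],[[-12,-9.3,0],[0,0,-9.45],100],[[-12,-9.3,0],[0,0,-9.45],100]]}}

```text
time: 12.35
tool_pos: [0.4262, -0.3688, 0.1581]
tool_rot: [-0.001, 0.078, 0.997, 0.001]
contact_force: [-0.3, -0.6, 0.2]
gripper_width: 0.994
grasp_force: 0.0
```

```bash
python3 tm.py top5
python3 - <<'E'
from h import *
im,d=load("top5"); P=cloud("top",d)
for nm,(a,b) in dict(slope=(.631,-.046),knot=(.432,-.368)).items():
    k=(np.hypot(P[...,0]-a,P[...,1]-b)<.07)&(P[...,2]>.017)&(P[...,2]<.06); print(nm,k.sum(),cv2.minAreaRect((P[k][:,:2]*1000).astype(np.float32)))
    if nm=="slope":
        q=P[k]; A=np.c_[q[:,:2]-q[:,:2].mean(0),np.ones(len(q))]; print(np.linalg.lstsq(A,q[:,2],rcond=None)[0])
print(to([.432,-.368,.003],down(np.radians(171.1))))
E
```

```text
[ 0.42621853 -0.36880009  0.15813254] [-0.26548272 -0.59184228  0.20924105]
808 [631.7 -47.6] [ 59.7 104. ] 5.8 grad [0.176 0.021 0.034] [0.0271 0.0349 0.0404]
258 [573.5 371.3] [76.3 48.6] 84.8 grad [-0.004  0.018  0.029] [0.0228 0.0292 0.0344]
232 [84.4 14.7] [40.7 75.9] 2.1 grad [-1.253 -0.265  0.024] [0.0122 0.0158 0.0706]
slope 800 ((631.7352905273438, -47.60871124267578), (59.67687225341797, 104.03316497802734), 5.832210063934326)
[0.16122603 0.02159924 0.03461904]
knot 152 ((452.1697692871094, -370.52423095703125), (54.065940856933594, 77.71232604980469), 80.71402740478516)
(array([-0.22,  0.02,  6.2 ]), array([ 0.01, -0.01,  0.02]))
```

>>> {"api": "jog_arm", "payload": {"targets": [[[-0.22,0,2],[0,0,0],100],[[-0.22,0,4],[0,0,0],100],[[-0.22,0,5.8],[0,0,0],100],[[-0.22,0,6.15],[0,0,0],100],[[-0.22,0,6.15],[0,0,0],0],[[-0.22,0,6.15],[0,0,0],0],[[-0.22,0,6.15],[0,0,0],0],[[-0.22,0,6.15],[0,0,0],0]]}}

```text
time: 13.4
tool_pos: [0.435, -0.3698, 0.0084]
tool_rot: [0.002, 0.077, 0.997, -0.002]
contact_force: [0.2, 0.1, 6.3]
gripper_width: 0.646
grasp_force: 67.4
```

>>> {"api": "jog_arm", "payload": {"targets": [[[0,0,-2],[0,0,0],0],[[0,0,-4],[0,0,0],0],[[0,0,-5],[0,0,0],0],[[0,0,-5],[0,0,0],0]]}}

```text
time: 13.9
tool_pos: [0.4348, -0.3696, 0.134]
tool_rot: [0.002, 0.077, 0.997, -0.002]
contact_force: [-0.2, -0.1, -1.2]
gripper_width: 0.64
grasp_force: 66.7
```

Run:
```python
from h import *
p,r,s=pose(); print(p,s["contact_force"],s["gripper_width"])
print(to([.6311,-.0462,p[2]],down(np.radians(95.5))))
```

```text
[ 0.43476586 -0.36962794  0.1339639 ] [-0.1732569  -0.05404918 -1.2069594 ] 0.6402897028175275
(array([-5.76, 13.99, -0.03]), array([-0.  ,  0.05,  9.45]))
```

Run:
```python
from h import *
Rt=down(np.radians(95.5))*R.from_rotvec([-.137,0,0])
print(to([.6305,-.0499,.134],Rt)); print(Rt.as_matrix().round(3))
```

```text
(array([-5.76, 13.84, -0.03]), array([-0.84, -0.6 ,  9.44]))
[[-0.096  0.986  0.136]
 [ 0.995  0.095  0.013]
 [ 0.     0.137 -0.991]]
```

>>> {"api": "jog_arm", "payload": {"targets": [[[-5.76,13.84,0],[-0.84,-0.6,9.44],0],[[-5.76,13.84,0],[-0.84,-0.6,9.44],0],[[-5.76,13.84,0],[-0.84,-0.6,9.44],0],[[-5.76,13.84,0],[-0.84,-0.6,9.44],0],[[-5.76,13.84,0],[-0.84,-0.6,9.44],0],[[-5.76,13.84,0],[-0.84,-0.6,9.44],0],[[-5.76,13.84,0],[-0.84,-0.6,9.44],0],[[-5.76,13.84,0],[-0.84,-0.6,9.44],0]]}}

```text
time: 14.9
tool_pos: [0.628, -0.0466, 0.1278]
tool_rot: [0.041, 0.671, 0.739, 0.05]
contact_force: [0.3, -0.5, -0.9]
gripper_width: 0.64
grasp_force: 66.7
```

Run:
```python
from h import *
Rt=down(np.radians(95.5))*R.from_rotvec([-.137,0,0])
p,r,s=pose(); print(p,s["contact_force"],s["gripper_width"]);print(to([.6305,-.0499,.0445],Rt))
```

```text
[ 0.62804793 -0.04658716  0.12780176] [ 0.33852355 -0.5300566  -0.8906165 ] 0.6403167346391186
(array([-0.16, -0.35,  3.31]), array([-0.05, -0.05, -0.01]))
```

>>> {"api": "jog_arm", "payload": {"targets": [[[-0.15,-0.2,1],[0,0,0],0],[[-0.15,-0.3,2.5],[0,0,0],0],[[-0.15,-0.3,2.7],[0,0,0],0],[[-0.15,-0.3,2.7],[0,0,0],0]]}}

```text
time: 15.4
tool_pos: [0.6304, -0.0517, 0.0618]
tool_rot: [0.042, 0.671, 0.738, 0.051]
contact_force: [-0.4, 0.3, 0.1]
gripper_width: 0.638
grasp_force: 66.6
```

Run:
```python
from h import *
Rt=down(np.radians(95.5))*R.from_rotvec([-.137,0,0])
p,r,s=pose(); print(p,s["contact_force"],s["gripper_width"]);print(to([.6305,-.0499,.0445],Rt))
```

```text
[ 0.63035834 -0.05172193  0.06183846] [-0.42439782  0.30081616  0.13875924] 0.637545700449017
(array([ 0.07, -0.08,  0.69]), array([-0.04, -0.04, -0.01]))
```

>>> {"api": "jog_arm", "payload": {"targets": [[[0.07,-0.08,0.3],[0,0,0],0],[[0.07,-0.08,0.55],[0,0,0],0],[[0.07,-0.08,0.65],[0,0,0],0],[[0.07,-0.08,0.68],[0,0,0],0],[[0.07,-0.08,0.68],[0,0,0],0]]}}

```text
time: 16.02
tool_pos: [0.6313, -0.0501, 0.046]
tool_rot: [0.043, 0.671, 0.738, 0.051]
contact_force: [-0.1, 0.3, -0.1]
gripper_width: 0.639
grasp_force: 66.6
```

>>> {"api": "jog_arm", "payload": {"targets": [[[0,0,0.06],[0,0,0],0],[[0,0,0.1],[0,0,0],0],[[0,0,0.1],[0,0,0],0]]}}

```text
time: 16.4
tool_pos: [0.6316, -0.05, 0.0438]
tool_rot: [0.043, 0.671, 0.738, 0.051]
contact_force: [-1.6, 0.3, 1.7]
gripper_width: 0.645
grasp_force: 67.1
```

Contact. Release and retreat along the tool axis.

>>> {"api": "jog_arm", "payload": {"targets": [[[0,0,0],[0,0,0],75],[[0,0,0],[0,0,0],88],[[0,0,0],[0,0,0],95],[[0,0,-1],[0,0,0],95],[[0,0,-3],[0,0,0],100],[[0,0,-5],[0,0,0],100],[[0,0,-7],[0,0,0],100],[[0,0,-7],[0,0,0],100]]}}

```text
time: 17.4
tool_pos: [0.6111, -0.0538, 0.2236]
tool_rot: [0.048, 0.671, 0.738, 0.054]
contact_force: [-0.1, 1.2, 0.2]
gripper_width: 1.0
grasp_force: 0.0
```

Run:
```python
from h import *
p,r,s=pose(); print(p,s["joint_pos"].round(2))
im,d=load("top5"); P=cloud("top",d)
# scoop: rim & handle
hsv=cv2.cvtColor(im,cv2.COLOR_RGB2HSV)
k=(abs(P[...,0]-.48)<.075)&(abs(P[...,1]-.345)<.05)&(P[...,2]>.03)&(P[...,2]<.07)&(im.max(2)<60)
print("handle",k.sum(),cv2.minAreaRect((P[k][:,:2]*1000).astype(np.float32)),np.percentile(P[k][:,2],[5,50,95]))
k=(np.hypot(P[...,0]-.59,P[...,1]-.37)<.085)&(P[...,2]>.041)&(P[...,2]<.06)
print("rim",k.sum(),cv2.minEnclosingCircle((P[k][:,:2]*1000).astype(np.float32)))
```

```text
[ 0.61110779 -0.05382704  0.22356867] [-0.23 -0.06  1.74  0.05  1.32 -0.34]
handle 199 ((477.67315673828125, 338.2601623535156), (87.91407012939453, 16.428104400634766), 14.096430778503418) [0.04455871 0.05142857 0.05482969]
rim 451 ((581.8642578125, 367.9903259277344), 76.18986511230469)
```

Run:
```python
from h import *
print(to([.4777,.3383,.2],down(.246)))
```

```text
(array([16.12, -3.91,  0.41]), array([ 0.84, -0.75, 10.16]))
```

>>> {"api": "jog_arm", "payload": {"targets": [[[16.1,-3.9,0.4],[0.84,-0.75,10.16],100],[[16.1,-3.9,0.4],[0.84,-0.75,10.16],100],[[16.1,-3.9,0.4],[0.84,-0.75,10.16],100],[[16.1,-3.9,0.4],[0.84,-0.75,10.16],80],[[16.1,-3.9,0.4],[0.84,-0.75,10.16],60],[[16.1,-3.9,0.4],[0.84,-0.75,10.16],60],[[16.1,-3.9,0.4],[0.84,-0.75,10.16],60],[[16.1,-3.9,0.4],[0.84,-0.75,10.16],60]]}}

```text
time: 18.4
tool_pos: [0.4726, 0.3413, 0.194]
tool_rot: [-0.0, 0.991, 0.137, -0.006]
contact_force: [0.8, -0.5, -0.9]
gripper_width: 0.602
grasp_force: 0.0
```

Run:
```python
from h import *
p,r,s=pose(); print(p,s["joint_pos"].round(2)); print(to([.4777,.3383,.12],down(.246)))
im,d=snap("top","top6"); P=cloud("top",d)
k=(np.hypot(P[...,0]-.631,P[...,1]+.046)<.075)&(P[...,2]>.017)&(P[...,2]<.12); q=P[k]; print("pile",k.sum(),cv2.minAreaRect((q[:,:2]*1000).astype(np.float32)))
for a,b in ((.02,.05),(.05,.2)):
    w=q[(q[:,2]>a)&(q[:,2]<b)]; print(a,len(w),cv2.minAreaRect((w[:,:2]*1000).astype(np.float32)))
w=q[(q[:,2]>.055)&(q[:,2]<.075)]; print(np.linalg.lstsq(np.c_[w[:,:2]-w[:,:2].mean(0),np.ones(len(w))],w[:,2],rcond=None)[0], np.percentile(q[:,2],[5,50,95,100]))
im2,_=snap("side","side6")
cv2.imwrite("pics/v6.png",np.hstack([cv2.resize(im[:,:,::-1],(400,300),interpolation=cv2.INTER_AREA),cv2.resize(im2[120:270,200:400,::-1],(400,300),interpolation=cv2.INTER_CUBIC)]))
```

```text
[0.47257439 0.34127681 0.19403696] [ 0.5  -0.01  1.74  0.    1.42  1.79]
(array([0.2 , 0.18, 2.96]), array([-0.02,  0.08,  0.21]))
pile 953 ((650.1705932617188, -43.91313171386719), (99.310302734375, 115.52690887451172), 4.894723415374756)
0.02 80 ((604.1266479492188, -51.286495208740234), (4.118502140045166, 102.16309356689453), 5.863234519958496)
0.05 868 ((628.8342895507812, -45.71058654785156), (56.667015075683594, 115.51467895507812), 5.143967628479004)
[0.13779362 0.01936706 0.06512328] [0.03093161 0.06479591 0.07523082 0.08141019]
```

View pics/v6.png

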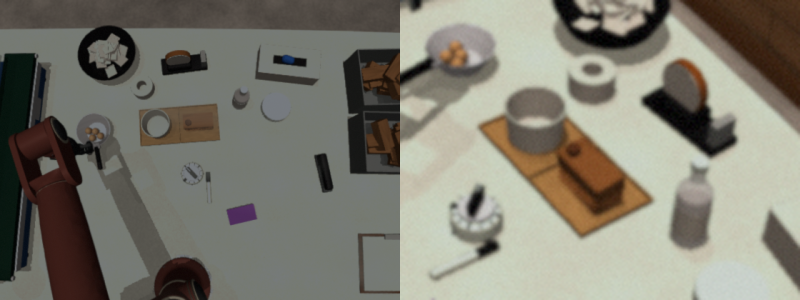

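The pile stands well, with both offcuts within 3 mm of the bay's middle. Next, the scoop handle.

>>> {"api": "jog_arm", "payload": {"targets": [[[0.2,0.15,2.9],[0,0,0.2],60],[[0.2,0.15,2.9],[0,0,0.2],60],[[0.2,0.15,2.9],[0,0,0.2],60],[[0.2,0.15,2.9],[0,0,0.2],60]]}}

```text
time: 19.0
tool_pos: [0.4816, 0.3366, 0.1259]
tool_rot: [-0.001, 0.992, 0.124, -0.002]
contact_force: [0.2, -0.4, -0.3]
gripper_width: 0.602
grasp_force: 0.0
```

Run:
```python
from h import *
p,r,s=pose(); print(p); print(to([.4777,.3383,.023],down(.246)))
```

```text
[0.48157457 0.33658216 0.12588476]
(array([-0.12, -0.09,  4.12]), array([-0.02,  0.03,  0.02]))
```

>>> {"api": "jog_arm", "payload": {"targets": [[[-0.12,-0.09,2],[0,0,0],60],[[-0.12,-0.09,3.6],[0,0,0],60],[[-0.12,-0.09,4.1],[0,0,0],60],[[-0.12,-0.09,4.1],[0,0,0],40],[[-0.12,-0.09,4.1],[0,0,0],0],[[-0.12,-0.09,4.1],[0,0,0],0],[[-0.12,-0.09,4.1],[0,0,0],0],[[-0.12,-0.09,4.1],[0,0,0],0]]}}

```text
time: 20.0
tool_pos: [0.4775, 0.3385, 0.0232]
tool_rot: [-0.001, 0.992, 0.124, -0.002]
contact_force: [-0.9, -0.3, 6.3]
gripper_width: 0.176
grasp_force: 59.6
```

>>> {"api": "jog_arm", "payload": {"targets": [[[0,0,-0.4],[0,0,0],0],[[0,0,-1],[0,0,0],0],[[0,0,-2],[0,0,0],0],[[0,0,-3],[0,0,0],0],[[0,0,-4.5],[0,0,0],0],[[0,0,-6],[0,0,0],0],[[0,0,-6],[0,0,0],0],[[0,0,-6],[0,0,0],0]]}}

```text
time: 21.0
tool_pos: [0.4762, 0.3373, 0.1699]
tool_rot: [-0.0, 0.992, 0.124, -0.005]
contact_force: [-0.2, -1.0, -1.8]
gripper_width: 0.179
grasp_force: 58.4
```

Run:
```python
from h import *
p,r,s=pose(); print(p,s["joint_pos"].round(2),s["gripper_width"],s["ft_torque"])
im,d=snap("top","top7"); im2,_=snap("side","side7"); P=cloud("top",d)
k=(np.hypot(P[...,0]-.59,P[...,1]-.37)<.1)&(P[...,2]>.15)&(P[...,2]<.26)&(P[...,0]>.52); q=P[k]
print(cv2.minEnclosingCircle((q[:,:2]*1000).astype(np.float32)),np.percentile(q[:,2],[5,50,95]))
cv2.imwrite("pics/v7.png",np.hstack([cv2.resize(im[120:270,60:260,::-1],(400,300),interpolation=cv2.INTER_CUBIC),cv2.resize(im2[50:200,120:320,::-1],(400,300),interpolation=cv2.INTER_CUBIC)]))
```

```text
[0.47622952 0.33727358 0.16988564] [0.49 0.01 1.77 0.   1.38 1.81] 0.17862161632283866 [-0.10077617  0.25106442 -0.06132657]
((584.5302124023438, 365.9176330566406), 72.28141784667969) [0.15108106 0.17291696 0.19304669]
```

View pics/v7.png

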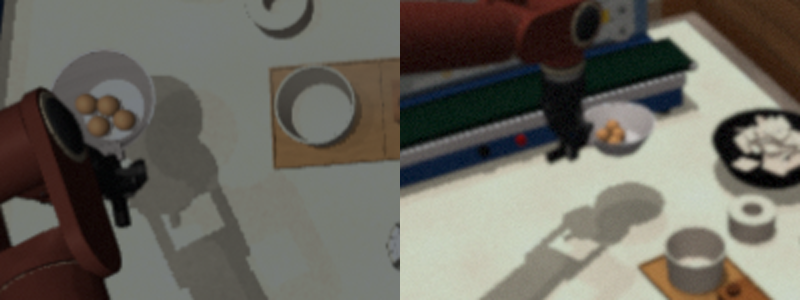

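```bash
cat >> h.py <<'E'
TUB=np.array([.6145,.118]); PHI=np.arctan2(.118,.6145)
def scoop(lip,yaw,tilt):  # tool pose for lip position (world), scoop x yaw, tilt rad
    X=R.from_euler("z",yaw)*R.from_rotvec([0,tilt,0])
    return np.array(lip)+X.apply([-.19,0,.023-.048]), X*R.from_euler("x",np.pi)
E
python3 - <<'E'
from h import *
print(to([.62,.13,.30],down(.246)))
out=np.array([np.cos(PHI),np.sin(PHI)])
for t,z in((0,.25),(45,.2),(60,.1),(85,.1)):
    p,r=scoop([*(TUB+.015*out),z],PHI+np.pi,np.radians(t)); print(t,p.round(3),r.as_matrix()[:,2].round(2))
print(down(PHI+np.pi).as_matrix().round(2),scoop([0,0,0],PHI+np.pi,0)[1].as_matrix().round(2))
E
```

```text
(array([ 3.49,  9.44, -5.31]), array([-0.01,  0.08,  0.02]))
0 [0.816 0.157 0.225] [-0.  0. -1.]
45 [0.779 0.149 0.317] [ 0.69  0.13 -0.71]
60 [0.744 0.143 0.252] [ 0.85  0.16 -0.5 ]
85 [0.67  0.129 0.287] [ 0.98  0.19 -0.09]
[[-0.98 -0.19  0.  ]
 [-0.19  0.98  0.  ]
 [-0.    0.   -1.  ]] [[-0.98 -0.19 -0.  ]
 [-0.19  0.98  0.  ]
 [-0.    0.   -1.  ]]
```

>>> {"api": "jog_arm", "payload": {"targets": [[[0,0.6,-1],[0,0,0],0],[[0.5,1.8,-2.4],[0,0,0],0],[[1.2,3.2,-3.8],[0,0,0],0],[[1.9,4.8,-5],[0,0,0],0],[[2.5,6.4,-5.3],[0,0,-0.5],0],[[3,7.8,-5.3],[0,0,-1.3],0],[[3.3,8.8,-5.3],[0,0,-2.3],0],[[3.5,9.4,-5.3],[0,0,-3.3],0]]}}

```text
time: 22.1
tool_pos: [0.6207, 0.1299, 0.2997]
tool_rot: [-0.002, 0.937, 0.349, -0.006]
contact_force: [0.9, -0.1, -2.3]
gripper_width: 0.174
grasp_force: 58.8
```

Run:
```python
from h import *
p,r,s=pose(); print(p,s["joint_pos"].round(2)); print(np.degrees(np.arctan2(*r.as_matrix()[[1,0],0])))
print(to([.70,.134,.30],down(np.radians(115))))
```

```text
[0.62067118 0.12989973 0.29967489] [0.09 0.05 1.5  0.   1.6  0.95]
40.82992409446903
(array([ 2.51,  1.95, -0.05]), array([-0.09,  0.03, -9.27]))
```

>>> {"api": "jog_arm", "payload": {"targets": [[[0.3,0.2,0],[0,0,-1.1],0],[[0.7,0.5,0],[0,0,-2.2],0],[[1.1,0.8,0],[0,0,-3.4],0],[[1.5,1.1,0],[0,0,-4.6],0],[[1.8,1.4,0],[0,0,-5.8],0],[[2.1,1.6,0],[0,0,-7],0],[[2.4,1.8,0],[0,0,-8.2],0],[[2.5,1.95,0],[0,0,-9.3],0]]}}

```text
time: 23.1
tool_pos: [0.6998, 0.135, 0.2989]
tool_rot: [-0.005, 0.535, 0.845, -0.003]
contact_force: [-0.2, 0.2, -0.9]
gripper_width: 0.175
grasp_force: 58.8
```

Run:
```python
from h import *
p,r,s=pose(); print(p,s["joint_pos"].round(2)); print(np.degrees(np.arctan2(*r.as_matrix()[[1,0],0])))
print(to([.75,.144,.32],down(PHI+np.pi)))
```

```text
[0.69982664 0.13504198 0.29886711] [ 0.09  0.23  1.3  -0.    1.62 -0.36]
115.34325663844267
(array([-0.53,  1.96, -0.87]), array([-0.05, -0.07, -9.44]))
```

>>> {"api": "jog_arm", "payload": {"targets": [[[0,0.2,0],[0,0,-1.1],0],[[-0.1,0.5,-0.2],[0,0,-2.3],0],[[-0.2,0.9,-0.4],[0,0,-3.5],0],[[-0.3,1.2,-0.6],[0,0,-4.7],0],[[-0.4,1.5,-0.8],[0,0,-5.9],0],[[-0.5,1.8,-0.87],[0,0,-7.1],0],[[-0.53,1.96,-0.87],[0,0,-8.3],0],[[-0.53,1.96,-0.87],[0,0,-9.44],0]]}}

```text
time: 24.1
tool_pos: [0.7502, 0.1439, 0.3201]
tool_rot: [-0.005, -0.095, 0.995, 0.0]
contact_force: [0.1, -0.5, -2.6]
gripper_width: 0.178
grasp_force: 58.8
```

Run:
```python
from h import *
p,r,s=pose(); print(p,s["joint_pos"].round(2)); print(np.degrees(np.arctan2(*r.as_matrix()[[1,0],0])))
out=np.array([np.cos(PHI),np.sin(PHI)])
for t,o,z in((15,.015,.22),(30,.015,.2),(45,.015,.17),):
    print(t,to(*scoop([*(TUB+o*out),z],PHI+np.pi,np.radians(t))))
```

```text
[0.75015207 0.14392279 0.32009646] [ 0.09  0.35  1.13  0.    1.67 -1.67]
-169.1293512310972
15 (array([-2.71,  0.  ,  2.97]), array([ 0.01, -1.95, -0.  ]))
30 (array([-2.18,  0.  ,  1.85]), array([ 0.01, -3.83, -0.  ]))
45 (array([-1.17,  0.  ,  1.32]), array([ 0.01, -5.7 , -0.  ]))
```

>>> {"api": "jog_arm", "payload": {"targets": [[[-0.5,0,0.2],[0,-0.6,0],0],[[-1,0,0.4],[0,-1.4,0],0],[[-1.3,0,0.7],[0,-2.3,0],0],[[-1.5,0,0.9],[0,-3.2,0],0],[[-1.5,0,1.1],[0,-4.1,0],0],[[-1.3,0,1.2],[0,-5,0],0],[[-1.17,0,1.32],[0,-5.7,0],0],[[-1.17,0,1.32],[0,-5.7,0],0]]}}

```text
time: 25.1
tool_pos: [0.7757, 0.149, 0.2835]
tool_rot: [0.378, -0.085, 0.921, 0.036]
contact_force: [0.5, -0.2, -3.2]
gripper_width: 0.174
grasp_force: 58.8
```

Run:
```python
from h import *
p,r,s=pose(); print(p,s["joint_pos"].round(2),s["gripper_width"])
out=np.array([np.cos(PHI),np.sin(PHI)])
for t,o,z in((55,.018,.11),(60,.018,.10),(70,.018,.095),(80,.018,.095),(88,.018,.095)):
    print(t,to(*scoop([*(TUB+o*out),z],PHI+np.pi,np.radians(t))))
K,D,r_,t=cam("side"); print(cv2.projectPoints(np.array([[*(TUB+.015*out),.17]]),r_,t,K,D)[0])
im,d=snap("top","top8"); im2,_=snap("side","side8")
cv2.imwrite("pics/v8.png",np.hstack([cv2.resize(im[120:240,130:290,::-1],(400,300),interpolation=cv2.INTER_CUBIC),cv2.resize(im2[70:220,170:370,::-1],(400,300),interpolation=cv2.INTER_CUBIC)]))
```

```text
[0.77566598 0.1490334  0.28347686] [ 0.07 -0.    1.72  0.14  0.66 -1.76] 0.17412444250164047
55 (array([ 1.38, -0.01,  0.45]), array([-0.02, -1.3 , -0.04]))
60 (array([ 1.72, -0.01,  0.07]), array([-0.02, -1.92, -0.04]))
70 (array([ 2.16, -0.02, -1.09]), array([-0.02, -3.17, -0.04]))
80 (array([ 2.68, -0.02, -2.32]), array([-0.03, -4.42, -0.03]))
88 (array([ 3.25, -0.03, -3.23]), array([-0.03, -5.42, -0.03]))
[[[271.2100931  148.61444977]]]
```

View pics/v8.png

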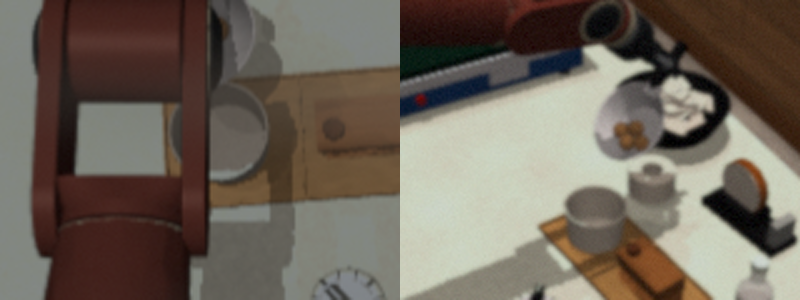

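The scoop is tipped 45° with the lip over the tub as predicted and the balls still inside. Joint 5 would run out for a radial pour, so I fit the arm kinematics to pick a pour direction.

```bash
cat >> h.py <<'E'
def fk(q,k):
    d,h,a2,L2,a,L3,Lt=k; Y=lambda t:R.from_euler("y",t); Z=lambda t:R.from_euler("z",t)
    W=Z(q[0])*Y(q[1]+q[2]); T=W*Z(q[3])*Y(q[4])*Z(q[5]+np.pi/2)
    return Z(q[0]).apply([0,d,h])+(Z(q[0])*Y(q[1])).apply([a2,0,L2])+W.apply([a,0,L3])+T.apply([0,0,Lt]),T
E
python3 - <<'E'
from h import *
from scipy.optimize import least_squares
p,r,s=pose()
D=[([-1.45,.0533,1.6141,0,1.476,-.119],[.14838,-.60655,.23018]),([-.23,-.06,1.74,.05,1.32,-.34],[.6111,-.0538,.22357]),([.5,-.01,1.74,0,1.42,1.79],[.4726,.3413,.194]),([.49,.01,1.77,0,1.38,1.81],[.4762,.3373,.1699]),([.09,.05,1.5,0,1.6,.95],[.62067,.1299,.29967]),([.09,.23,1.3,0,1.62,-.36],[.6998,.135,.29887]),([.09,.35,1.13,0,1.67,-1.67],[.75015,.1439,.3201]),(s["joint_pos"],p)]
f=lambda k:np.concatenate([(fk(q,k)[0]-x)*(5 if i in(0,7) else 1) for i,(q,x) in enumerate(D)]+[(k-np.array([.07,.35,0,.4,0,.4,.3]))*.002])
o=least_squares(f,[.07,.35,0,.4,0,.4,.3]); k=o.x; print(k.round(4),np.abs(o.fun).max()); np.save("k.npy",k)
print((fk(s["joint_pos"],k)[1].inv()*r).magnitude())
lo=np.array([-3.01,-1.01,.06,-1.02,.09,-3.14])+.05; hi=np.array([3.01,2.22,2.58,4.17,2.62,3.14])-.05
def ik(p,r,q0):
    g=lambda q:np.r_[(fk(q,k)[0]-p)*5,(fk(q,k)[1].inv()*r).as_rotvec()]
    return least_squares(g,np.clip(q0,lo,hi),bounds=(lo,hi))
for al in (30,45,60,75):
    A=np.radians(al); q=s["joint_pos"]; e=np.array([np.cos(A),np.sin(A)])
    for t,z,y in((45,.17,PHI),(50,.17,(PHI+A)/2),(50,.17,A),(60,.11,A),(70,.1,A),(80,.1,A),(90,.1,A)):
        u=np.array([np.cos(y),np.sin(y)]); w=ik(*scoop([*(TUB+.018*u),z],y+np.pi,np.radians(t)),q); q=w.x
        if t in(45,50,70,90): print(al,t,q.round(2),"res",round(w.cost,5))
E
```

```text
[0.0741 0.2119 0.0015 0.4384 0.0818 0.6064 0.2796] 0.005102326608562913
3.02788764983599e-16
30 45 [ 0.07  0.01  1.7   0.14  0.65 -1.77] res 0.0
30 50 [ 0.04 -0.05  1.77  0.42  0.62 -2.13] res 0.0
30 50 [ 0.03 -0.04  1.76  0.6   0.7  -2.38] res 0.0
30 70 [-0.06 -0.17  2.06  1.33  0.55 -3.09] res 0.00117
30 90 [-0.14 -0.39  2.22  1.46  0.6  -3.09] res 0.04995
45 45 [ 0.07  0.01  1.7   0.14  0.65 -1.77] res 0.0
45 50 [ 0.03 -0.05  1.77  0.56  0.68 -2.33] res 0.0
45 50 [ 0.01 -0.03  1.75  0.77  0.88 -2.69] res 0.0
45 70 [-0.11 -0.13  1.99  1.24  0.83 -3.09] res 0.00625
45 90 [-0.23 -0.29  2.14  1.43  0.93 -3.09] res 0.06567
60 45 [ 0.07  0.01  1.7   0.14  0.65 -1.77] res 0.0
60 50 [ 0.02 -0.04  1.76  0.67  0.76 -2.5 ] res 0.0
60 50 [-0.01 -0.01  1.73  0.85  1.08 -2.91] res 0.0
60 70 [-0.13 -0.07  1.91  1.16  1.09 -3.09] res 0.01814
60 90 [-0.29 -0.16  2.03  1.39  1.23 -3.09] res 0.08529
75 45 [ 0.07  0.01  1.7   0.14  0.65 -1.77] res 0.0
75 50 [ 0.01 -0.03  1.75  0.75  0.86 -2.65] res 0.0
75 50 [-0.01  0.02  1.7   0.88  1.29 -3.09] res 2e-05
75 70 [-0.14  0.01  1.82  1.1   1.33 -3.09] res 0.0393
75 90 [-0.31  0.01  1.89  1.37  1.52 -3.09] res 0.10512
```

Run:
```python
from h import *
print(to([.70,.16,.30],down(PHI+np.pi)))
```

```text
(array([ 1.81,  1.  , -2.44]), array([-0.01,  5.63, -0.04]))
```

>>> {"api": "jog_arm", "payload": {"targets": [[[0,0,-0.3],[0,0.6,0],0],[[0,0.1,-0.8],[0,1.4,0],0],[[0.3,0.3,-1.3],[0,2.4,0],0],[[0.7,0.5,-1.8],[0,3.4,0],0],[[1.1,0.7,-2.1],[0,4.3,0],0],[[1.5,0.9,-2.3],[0,5.1,0],0],[[1.8,1,-2.44],[0,5.6,0],0],[[1.8,1,-2.44],[0,5.63,0],0]]}}

```text
time: 26.2
tool_pos: [0.7021, 0.1604, 0.3015]
tool_rot: [0.002, -0.092, 0.996, 0.001]
contact_force: [0.3, -0.4, -2.4]
gripper_width: 0.177
grasp_force: 58.7
```

Run:
```python
from h import *
p,r,s=pose(); print(p,s["joint_pos"].round(2))
print(to([.568,.283,.22],down(PHI+np.pi)),to([.568,.283,.10],down(PHI+np.pi)))
```

```text
[0.70205073 0.16044103 0.30151095] [ 0.12  0.24  1.29  0.    1.61 -1.63]
(array([4.38, 5.8 , 3.25]), array([ 0.01,  0.03, -0.04])) (array([4.4 , 5.79, 8.05]), array([ 0.01,  0.03, -0.04]))
```

>>> {"api": "jog_arm", "payload": {"targets": [[[0.5,0.7,0.3],[0,0,0],0],[[1.3,1.8,0.8],[0,0,0],0],[[2.2,3,1.4],[0,0,0],0],[[3.1,4.2,2.1],[0,0,0],0],[[3.9,5.2,3],[0,0,0],0],[[4.4,5.8,4.2],[0,0,0],0],[[4.4,5.8,6],[0,0,0],0],[[4.4,5.8,8],[0,0,0],0]]}}

```text
time: 27.2
tool_pos: [0.5677, 0.2837, 0.102]
tool_rot: [0.004, -0.092, 0.996, 0.001]
contact_force: [0.9, -0.1, -3.1]
gripper_width: 0.177
grasp_force: 58.7
```

Run:
```python
from h import *
p,r,s=pose(); print(p,s["joint_pos"].round(2))
print(to([.568,.283,.0245],down(PHI+np.pi)))
```

```text
[0.56767131 0.28368881 0.10203223] [ 0.35  0.18  1.7   0.    1.25 -1.41]
(array([ 0.02, -0.04,  3.1 ]), array([ 0.01,  0.06, -0.03]))
```

>>> {"api": "jog_arm", "payload": {"targets": [[[0,0,1],[0,0,0],0],[[0,0,2],[0,0,0],0],[[0,0,2.7],[0,0,0],0],[[0,0,3],[0,0,0],0],[[0,0,3.1],[0,0,0],0],[[0,0,3.1],[0,0,0],0]]}}

```text
time: 27.95
tool_pos: [0.5668, 0.2832, 0.0245]
tool_rot: [0.002, -0.092, 0.996, 0.001]
contact_force: [-0.2, 0.5, -1.5]
gripper_width: 0.177
grasp_force: 58.8
```

>>> {"api": "jog_arm", "payload": {"targets": [[[0,0,0.05],[0,0,0],0],[[0,0,0.05],[0,0,0],0],[[0,0,0.05],[0,0,0],30],[[0,0,0.05],[0,0,0],50],[[0,0,0.05],[0,0,0],60],[[0,0,-2],[0,0,0],60],[[0,0,-4],[0,0,0],60],[[0,0,-4],[0,0,0],60]]}}

```text
time: 28.95
tool_pos: [0.5693, 0.2841, 0.1297]
tool_rot: [0.006, -0.092, 0.996, 0.002]
contact_force: [0.6, -0.5, 0.8]
gripper_width: 0.599
grasp_force: 0.0
```

>>> {"api": "jog_arm", "payload": {"targets": [[[0,0,0],[0,0,11.5],60],[[0,0,0],[0,0,11.5],60],[[0,0,0],[0,0,11.5],60],[[0,0,0],[0,0,11.5],60],[[0,0,0],[0,0,11.5],60],[[0,0,0],[0,0,11.5],60],[[0,0,0],[0,0,11.5],60],[[0,0,0],[0,0,11.5],60]]}}

```text
time: 29.95
tool_pos: [0.565, 0.2824, 0.1218]
tool_rot: [-0.0, 0.614, 0.789, 0.0]
contact_force: [-1.1, -0.6, -0.5]
gripper_width: 0.603
grasp_force: 0.0
```

>>> {"api": "jog_arm", "payload": {"targets": [[[0,0,0],[0,0,11],60],[[0,0,0],[0,0,11],60],[[0,0,0],[0,0,11],60],[[0,0,0],[0,0,11],60],[[0,0,0],[0,0,11],60],[[0,0,0],[0,0,11],60],[[0,0,0],[0,0,11],60],[[0,0,0],[0,0,11],60]]}}

```text
time: 30.95
tool_pos: [0.565, 0.2825, 0.1218]
tool_rot: [-0.0, 0.987, 0.159, -0.0]
contact_force: [0.0, 0.0, 0.6]
gripper_width: 0.599
grasp_force: 0.0
```

Run:
```python
from h import *
p,r,s=pose(); print(p,s["joint_pos"].round(2),s["contact_force"])
print(to([.567,.2832,.0235],down(PHI)))
```

```text
[0.56501618 0.28245971 0.12179334] [0.35 0.16 1.69 0.   1.3  1.6 ] [0.037053   0.00372144 0.62882598]
(array([0.09, 0.  , 3.93]), array([-0.01,  0.  ,  0.93]))
```

>>> {"api": "jog_arm", "payload": {"targets": [[[0.08,0,1],[0,0,0.95],60],[[0.08,0,2],[0,0,0.95],60],[[0.08,0,3.4],[0,0,0.95],60],[[0.08,0,3.9],[0,0,0.95],60],[[0.08,0,3.9],[0,0,0.95],0],[[0.08,0,3.9],[0,0,0.95],0],[[0.08,0,3.9],[0,0,0.95],0],[[0.08,0,3.9],[0,0,0.95],0]]}}

```text
time: 31.95
tool_pos: [0.5691, 0.2839, 0.0275]
tool_rot: [-0.001, 0.995, 0.097, 0.002]
contact_force: [0.8, 0.3, 1.4]
gripper_width: 0.174
grasp_force: 60.1
```

>>> {"api": "jog_arm", "payload": {"targets": [[[0,0,-0.4],[0,0,0],0],[[0,0,-1],[0,0,0],0],[[0,0,-2],[0,0,0],0],[[0,0,-3.2],[0,0,0],0],[[0,0,-4.5],[0,0,0],0],[[0,0,-5.8],[0,0,0],0],[[0,0,-7],[0,0,0],0],[[0,0,-8],[0,0,0],0]]}}

```text
time: 32.95
tool_pos: [0.5677, 0.2833, 0.2286]
tool_rot: [-0.001, 0.995, 0.097, 0.002]
contact_force: [0.5, 0.4, -2.3]
gripper_width: 0.178
grasp_force: 59.7
```

```bash
cat >> h.py <<'E'
def scoopB(lip,yaw,tilt):  # gripped the other way round (tool x = -scoop x); yaw of scoop x
    p,r=scoop(lip,yaw,tilt); return p,r*R.from_euler("z",np.pi)
LO=np.array([-3.01,-1.01,.06,-1.02,.09,-3.14])+.05; HI=np.array([3.01,2.22,2.58,4.17,2.62,3.14])-.05
def ik(p,r,q0):
    from scipy.optimize import least_squares
    k=np.load("k.npy"); g=lambda q:np.r_[(fk(q,k)[0]-p)*5,(fk(q,k)[1].inv()*r).as_rotvec()]
    return least_squares(g,np.clip(q0,LO,HI),bounds=(LO,HI))
E
python3 - <<'E'
from h import *
p,r,s=pose(); print(p,s["joint_pos"].round(2),s["contact_force"],s["gripper_width"])
for al in (35,50,65):
    A=np.radians(al); q=s["joint_pos"]; u=np.array([np.cos(A),np.sin(A)])
    for t,z in((0,.24),(20,.24),(45,.17),(60,.11),(70,.1),(80,.1),(90,.1)):
        w=ik(*scoopB([*(TUB+.018*u),z],A+np.pi,np.radians(t)),q); q=w.x; print(al,t,q.round(2),"res",round(w.cost,5))
A=np.radians(50);u=np.array([np.cos(A),np.sin(A)]); print(to(*scoopB([*(TUB+.018*u),.24],A+np.pi,0)),scoopB([*(TUB+.018*u),.24],A+np.pi,0)[0])
im2,_=snap("side","side9")
cv2.imwrite("pics/v9.png",cv2.resize(im2[50:200,120:320,::-1],(400,300),interpolation=cv2.INTER_CUBIC))
E
```

```text
[0.56773394 0.28331493 0.22864679] [0.35 0.07 1.6  0.   1.47 1.72] [ 0.46802967  0.37638798 -2.30013359] 0.17773284970965025
35 0 [0.2  0.5  1.1  0.   1.54 1.16] res 0.0
35 20 [0.15 0.27 1.32 0.16 1.25 1.08] res 0.0
35 45 [0.05 0.01 1.7  0.55 0.81 0.75] res 0.0
35 60 [-0.03 -0.08  1.94  1.07  0.64  0.24] res 0.0
35 70 [-0.09 -0.15  2.06  1.44  0.66 -0.11] res 0.0
35 80 [-0.16 -0.19  2.16  1.74  0.77 -0.4 ] res 0.0
35 90 [-0.22 -0.2   2.25  1.97  0.93 -0.61] res 0.0
50 0 [0.26 0.45 1.17 0.   1.52 0.96] res 0.0
50 20 [0.18 0.24 1.35 0.23 1.29 0.85] res 0.0
50 45 [0.04 0.02 1.69 0.69 0.97 0.47] res 0.0
50 60 [-0.07 -0.04  1.9   1.12  0.89  0.05] res 0.0
50 70 [-0.15 -0.08  2.    1.38  0.95 -0.19] res 0.0
50 80 [-0.22 -0.1   2.08  1.59  1.07 -0.37] res 0.0
50 90 [-0.3  -0.08  2.15  1.77  1.22 -0.53] res 0.0
65 0 [0.31 0.38 1.26 0.   1.5  0.75] res 0.0
65 20 [0.21 0.2  1.4  0.28 1.34 0.61] res 0.0
65 45 [0.03 0.03 1.68 0.77 1.14 0.24] res 0.0
65 60 [-0.09  0.01  1.85  1.12  1.14 -0.09] res 0.0
65 70 [-0.18  0.    1.92  1.31  1.22 -0.26] res 0.0
65 80 [-0.26  0.01  1.97  1.48  1.34 -0.39] res 0.0
65 90 [-0.33  0.05  2.02  1.62  1.47 -0.5 ] res 0.0
(array([7.04, 1.62, 0.57]), array([-0.  , -0.03, -4.87])) [0.74819982 0.27733724 0.215     ]
```

View pics/v9.png

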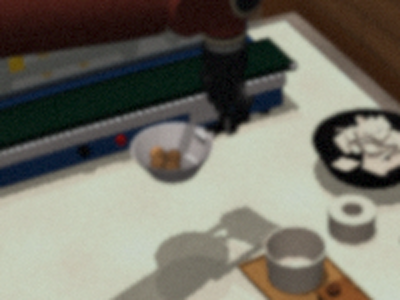

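```bash
sed -i 's/\.023-\.048/.027-.048/' h.py
```

>>> {"api": "jog_arm", "payload": {"targets": [[[0.5,0.1,0],[0,0,-0.4],0],[[1.4,0.3,0],[0,0,-1.1],0],[[2.6,0.6,0],[0,0,-2],0],[[3.8,0.9,0],[0,0,-3],0],[[5,1.2,0],[0,0,-3.9],0],[[6.1,1.4,0],[0,0,-4.6],0],[[6.8,1.6,0],[0,0,-4.87],0],[[7,1.6,0],[0,0,-4.87],0]]}}

```text
time: 34.0
tool_pos: [0.7474, 0.2773, 0.2255]
tool_rot: [-0.001, 0.906, 0.422, 0.001]
contact_force: [-1.5, 0.4, -1.1]
gripper_width: 0.175
grasp_force: 59.7
```

```bash
cat > pr.py <<'E'
from h import *
import sys
p,r,s=pose(); print(p,s["joint_pos"].round(2),s["gripper_width"])
A=np.radians(50);u=np.array([np.cos(A),np.sin(A)])
for a in sys.argv[1:]:
    t,o,z=map(float,a.split(",")); print(t,*to(*scoopB([*(TUB+o*u),z],A+np.pi,np.radians(t))))
E
python3 pr.py 10,.018,.24 20,.018,.23 30,.018,.21 40,.018,.18 50,.018,.15
```

```text
[0.74743122 0.27726087 0.22551816] [0.26 0.45 1.15 0.   1.54 0.96] 0.17541670556724182
10.0 [ 0.05  0.02 -1.07] [-0.    1.24 -0.  ]
20.0 [-0.15  0.02 -1.99] [-0.    2.49 -0.  ]
30.0 [-0.57  0.02 -2.45] [-0.    3.74 -0.01]
40.0 [-1.21  0.02 -2.42] [-0.    4.99 -0.01]
50.0 [-2.05  0.02 -2.26] [-0.    6.24 -0.01]
```

>>> {"api": "jog_arm", "payload": {"targets": [[[0,0,-0.5],[0,0.6,0],0],[[0,0,-1.1],[0,1.25,0],0],[[-0.15,0,-2],[0,2.5,0],0],[[-0.35,0,-2.3],[0,3.1,0],0],[[-0.57,0,-2.45],[0,3.75,0],0],[[-0.9,0,-2.45],[0,4.4,0],0],[[-1.2,0,-2.4],[0,5,0],0],[[-1.6,0,-2.35],[0,5.6,0],0]]}}

```text
time: 35.0
tool_pos: [0.7198, 0.2471, 0.2848]
tool_rot: [-0.162, 0.837, 0.391, 0.347]
contact_force: [-0.1, 0.3, -2.6]
gripper_width: 0.169
grasp_force: 59.8
```

```bash
python3 pr.py 50,.018,.13 56,.018,.11 60,.018,.1 64,.018,.1 68,.018,.1 72,.018,.1 76,.018,.1
```

```text
[0.71980445 0.2470508  0.28484507] [0.04 0.01 1.7  0.69 0.97 0.46] 0.16919440186807305
50.0 [-0.94  0.09  0.35] [-0.01  0.62  0.  ]
56.0 [-1.53  0.09  0.12] [-0.01  1.37  0.  ]
60.0 [-1.87  0.09 -0.13] [-0.01  1.87  0.  ]
64.0 [-1.97  0.09 -0.66] [-0.01  2.37  0.  ]
68.0 [-2.1   0.09 -1.17] [-0.01  2.87  0.  ]
72.0 [-2.28  0.09 -1.68] [-0.01  3.37  0.  ]
76.0 [-2.48  0.09 -2.17] [-0.01  3.87  0.  ]
```

>>> {"api": "jog_arm", "payload": {"targets": [[[-0.5,0.05,0.2],[0,0.3,0],0],[[-0.94,0.09,0.35],[0,0.62,0],0],[[-1.25,0.09,0.25],[0,1,0],0],[[-1.53,0.09,0.12],[0,1.37,0],0],[[-1.7,0.09,0],[0,1.6,0],0],[[-1.87,0.09,-0.13],[0,1.87,0],0],[[-1.87,0.09,-0.13],[0,1.87,0],0]]}}

```text
time: 35.88
tool_pos: [0.6988, 0.2183, 0.2528]
tool_rot: [-0.211, 0.786, 0.366, 0.451]
contact_force: [0.6, 0.0, -1.7]
gripper_width: 0.18
grasp_force: 59.8
```

```bash
python3 pr.py 62,.018,.1 64,.018,.1 66,.018,.1 68,.018,.1 70,.018,.1  72,.018,.1 74,.018,.1
python3 - <<'E'
from h import *
im,d=snap("top","top10"); im2,_=snap("side","side10")
cv2.imwrite("pics/v10.png",np.hstack([cv2.resize(im[120:240,130:290,::-1],(400,300),interpolation=cv2.INTER_CUBIC),cv2.resize(im2[90:210,200:360,::-1],(400,300),interpolation=cv2.INTER_CUBIC)]))
E
```

```text
[0.69877088 0.21830463 0.25277118] [-0.08 -0.04  1.9   1.13  0.89  0.04] 0.1795010003297114
62.0 [ 0.07 -0.   -0.29] [-0.01  0.28 -0.01]
64.0 [ 0.09 -0.   -0.55] [-0.01  0.53 -0.01]
66.0 [ 0.09 -0.   -0.82] [-0.01  0.78 -0.01]
68.0 [ 0.09 -0.01 -1.09] [-0.01  1.03 -0.01]
70.0 [ 0.07 -0.01 -1.35] [-0.01  1.28 -0.01]
72.0 [ 0.05 -0.01 -1.62] [-0.01  1.53 -0.01]
74.0 [ 0.02 -0.01 -1.88] [-0.01  1.78 -0.01]
```

View pics/v10.png

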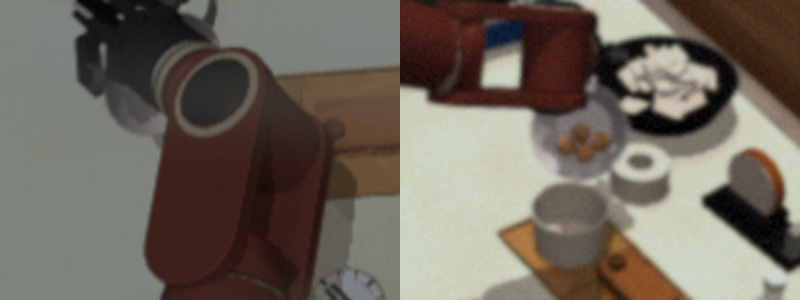

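Run:
```python
from h import *
A=np.radians(50);u=np.array([np.cos(A),np.sin(A)]); K,D,r_,t=cam("side")
p,r,s=pose(); X=r*R.from_euler("x",np.pi)
X=r*R.from_euler("z",np.pi)*R.from_euler("x",np.pi)
lip=p+X.apply([.19,0,.048-.027]); print(lip)
rim=[p+X.apply([.12+.07*np.cos(a),.07*np.sin(a),.021]) for a in np.radians([-90,-45,0,45,90])]
print(cv2.projectPoints(np.array([lip,[*TUB,.073],*rim]),r_,t,K,D)[0].reshape(-1,2).round(1))
```

```text
[0.6268982  0.13148175 0.10052335]
[[268.8 162.9]
 [267.4 172.3]
 [251.3 140.4]
 [255.6 155.2]
 [268.8 162.9]
 [283.5 159.1]
 [291.1 145.8]]
```

>>> {"api": "jog_arm", "payload": {"targets": [[[0.04,0,-0.15],[0,0.15,0],0],[[0.07,0,-0.29],[0,0.28,0],0],[[0.08,0,-0.42],[0,0.4,0],0],[[0.09,0,-0.55],[0,0.53,0],0],[[0.09,0,-0.68],[0,0.65,0],0],[[0.09,0,-0.82],[0,0.78,0],0],[[0.09,0,-0.95],[0,0.9,0],0],[[0.09,0,-1.09],[0,1.03,0],0]]}}

```text
time: 36.98
tool_pos: [0.6857, 0.2009, 0.2701]
tool_rot: [-0.237, 0.75, 0.35, 0.508]
contact_force: [0.5, 0.7, -1.9]
gripper_width: 0.178
grasp_force: 59.9
```

```bash
python3 pr.py 70,.018,.1 72,.018,.1 74,.018,.1 76,.018,.1 78,.018,.1  80,.018,.1 82,.018,.1 84,.018,.1
```

```text
[0.68574616 0.20090478 0.2701231 ] [-0.14 -0.07  1.98  1.33  0.94 -0.15] 0.178343948273412
70.0 [-0.05 -0.05 -0.26] [-0.    0.22  0.  ]
72.0 [-0.04 -0.05 -0.53] [-0.    0.47  0.  ]
74.0 [-0.03 -0.05 -0.8 ] [-0.    0.72  0.  ]
76.0 [-0.03 -0.05 -1.06] [-0.    0.97  0.  ]
78.0 [-0.04 -0.05 -1.33] [-0.    1.22  0.  ]
80.0 [-0.06 -0.05 -1.6 ] [-0.    1.47  0.  ]
82.0 [-0.09 -0.05 -1.86] [-0.    1.72  0.  ]
84.0 [-0.13 -0.05 -2.12] [-0.    1.97  0.  ]
```

>>> {"api": "jog_arm", "payload": {"targets": [[[-0.02,0,-0.15],[0,0.12,0],0],[[-0.04,0,-0.26],[0,0.22,0],0],[[-0.04,0,-0.4],[0,0.35,0],0],[[-0.04,0,-0.53],[0,0.47,0],0],[[-0.03,0,-0.66],[0,0.6,0],0],[[-0.03,0,-0.8],[0,0.72,0],0],[[-0.03,0,-0.93],[0,0.85,0],0],[[-0.03,0,-1.06],[0,0.97,0],0]]}}

```text
time: 37.98
tool_pos: [0.6697, 0.1818, 0.2791]
tool_rot: [-0.26, 0.714, 0.333, 0.558]
contact_force: [1.1, -0.1, -1.9]
gripper_width: 0.176
grasp_force: 59.9
```

```bash
python3 pr.py 78,.018,.1  80,.018,.1 82,.018,.1 84,.018,.1 86,.018,.1 88,.018,.1
```

```text
[0.66970607 0.18181744 0.27906035] [-0.2  -0.09  2.05  1.51  1.03 -0.3 ] 0.17641998178530213
78.0 [ 0.03 -0.05 -0.27] [-0.    0.25  0.  ]
80.0 [ 0.05 -0.05 -0.54] [-0.   0.5  0. ]
82.0 [ 0.05 -0.05 -0.8 ] [-0.    0.75  0.  ]
84.0 [ 0.05 -0.05 -1.07] [-0.  1.  0.]
86.0 [ 0.04 -0.05 -1.34] [-0.    1.25  0.  ]
88.0 [ 0.02 -0.05 -1.6 ] [-0.   1.5  0. ]
```

>>> {"api": "jog_arm", "payload": {"targets": [[[0.03,0,-0.27],[0,0.25,0],0],[[0.05,0,-0.54],[0,0.5,0],0],[[0.05,0,-0.8],[0,0.75,0],0],[[0.05,0,-1.07],[0,1,0],0],[[0.04,0,-1.34],[0,1.25,0],0],[[0.02,0,-1.6],[0,1.5,0],0],[[0.02,0,-1.6],[0,1.5,0],0],[[0.02,0,-1.6],[0,1.5,0],0]]}}

```text
time: 38.98
tool_pos: [0.6451, 0.1523, 0.2894]
tool_rot: [-0.293, 0.652, 0.305, 0.629]
contact_force: [-0.4, -0.1, -0.6]
gripper_width: 0.174
grasp_force: 60.0
```

```bash
python3 pr.py 88,.018,.1
python3 - <<'E'
from h import *
im,d=snap("top","top11"); im2,_=snap("side","side11")
cv2.imwrite("pics/v11.png",np.hstack([cv2.resize(im[120:240,130:290,::-1],(400,300),interpolation=cv2.INTER_CUBIC),cv2.resize(im2[90:210,200:360,::-1],(400,300),interpolation=cv2.INTER_CUBIC)]))
E
```

```text
[0.64510213 0.15231251 0.28939198] [-0.29 -0.08  2.13  1.73  1.19 -0.5 ] 0.17405021005822807
88.0 [-0.01 -0.06 -0.01] [-0.    0.01  0.  ]
```

View pics/v11.png

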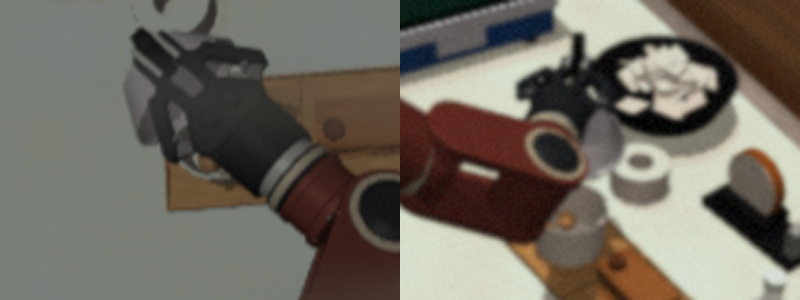

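```bash
python3 pr.py 75,.03,.14 60,.04,.18 45,.04,.22 30,.04,.25 15,.04,.26
```

```text
[0.64516525 0.15245983 0.28971294] [-0.29 -0.08  2.13  1.73  1.19 -0.5 ] 0.17985048687288302
75.0 [ 1.21 -0.05  2.09] [-0.01 -1.61  0.01]
60.0 [ 1.93 -0.05  4.22] [-0.   -3.49  0.01]
45.0 [ 2.2  -0.05  5.65] [-0.   -5.36  0.01]
30.0 [ 1.73 -0.05  6.7 ] [-0.   -7.24  0.01]
15.0 [ 0.23 -0.05  7.31] [-0.   -9.11  0.01]
```

>>> {"api": "jog_arm", "payload": {"targets": [[[0.6,0,1],[0,-0.8,0],0],[[1.2,0,2.1],[0,-1.6,0],0],[[1.6,0,3.2],[0,-2.5,0],0],[[1.93,0,4.2],[0,-3.5,0],0],[[2.1,0,5],[0,-4.5,0],0],[[2.2,0,5.65],[0,-5.4,0],0],[[2,0,6.2],[0,-6.3,0],0],[[1.73,0,6.7],[0,-7.2,0],0]]}}

```text
time: 40.08
tool_pos: [0.7536, 0.2828, 0.3276]
tool_rot: [-0.11, 0.875, 0.409, 0.236]
contact_force: [-0.2, 0.2, -1.4]
gripper_width: 0.17
grasp_force: 59.8
```

```bash
python3 pr.py 15,.04,.26 0,.05,.26
```

```text
[0.7536308  0.28278423 0.32757213] [0.15 0.17 1.39 0.37 1.19 0.78] 0.17015713379587105
15.0 [-0.32 -0.03  1.61] [ 0.   -1.89  0.01]
0.0 [-0.94 -0.03  3.55] [ 0.   -3.77  0.01]
```

>>> {"api": "jog_arm", "payload": {"targets": [[[-0.15,0,0.8],[0,-0.9,0],0],[[-0.32,0,1.6],[0,-1.9,0],0],[[-0.6,0,2.6],[0,-2.8,0],0],[[-0.94,0,3.5],[0,-3.77,0],0],[[-0.94,0,3.5],[0,-3.77,0],0]]}}

```text
time: 40.7
tool_pos: [0.7679, 0.3022, 0.2329]
tool_rot: [-0.002, 0.906, 0.424, -0.002]
contact_force: [0.2, -0.1, -1.5]
gripper_width: 0.176
grasp_force: 59.7
```

Run:
```python
from h import *
p,r,s=pose(); print(p,s["joint_pos"].round(2)); print(to([.568,.2835,.2286],down(np.radians(11))))
im,d=snap("top","top12"); im2,_=snap("side","side12")
cv2.imwrite("pics/v12.png",np.hstack([cv2.resize(im[:,:,::-1],(400,300),interpolation=cv2.INTER_AREA),cv2.resize(im2[60:210,180:380,::-1],(400,300),interpolation=cv2.INTER_CUBIC)]))
hsv=cv2.cvtColor(im,cv2.COLOR_RGB2HSV); P=cloud("top",d)
m=((hsv[...,0]>3)&(hsv[...,0]<20)&(hsv[...,1]>70)&(np.hypot(P[...,0]-TUB[0],P[...,1]-TUB[1])<.052)&(P[...,2]<.08)); print("tub ball px",m.sum(),np.nanpercentile(P[m][:,2],[5,95]) if m.any() else 0)
```

```text
[0.767871   0.30217488 0.23286009] [0.28 0.52 1.05 0.   1.58 0.98]
(array([-5.69, -5.66,  0.22]), array([-0.03,  0.03,  4.9 ]))
tub ball px 326 [0.00162036 0.03639073]
```

View pics/v12.png

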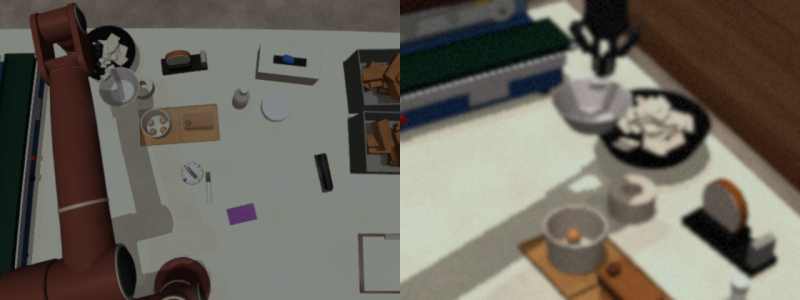

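All four balls are in the tub, the scoop is empty and the pile is intact. Setting the scoop down next.

>>> {"api": "jog_arm", "payload": {"targets": [[[-0.6,-0.6,0],[0,0,0.5],0],[[-1.6,-1.6,0],[0,0,1.4],0],[[-2.8,-2.8,0],[0,0,2.5],0],[[-4,-4,0],[0,0,3.6],0],[[-5,-5,0.5],[0,0,4.5],0],[[-5.7,-5.66,1.5],[0,0,4.9],0],[[-5.7,-5.66,3],[0,0,4.9],0],[[-5.7,-5.66,5],[0,0,4.9],0]]}}

```text
time: 41.8
tool_pos: [0.571, 0.2821, 0.118]
tool_rot: [-0.003, 0.996, 0.094, 0.006]
contact_force: [0.5, -0.3, -2.4]
gripper_width: 0.172
grasp_force: 59.8
```

Run:
```python
from h import *
p,r,s=pose(); print(p,s["joint_pos"].round(2)); print(to([.568,.2835,.0285],down(np.radians(11))))
```

```text
[0.57100861 0.28212194 0.11802721] [0.34 0.16 1.69 0.   1.28 1.72]
(array([-0.15, -0.06,  3.58]), array([-0.03, -0.09, -0.03]))
```

>>> {"api": "jog_arm", "payload": {"targets": [[[0,0,1],[0,0,0],0],[[0,0,2],[0,0,0],0],[[0,0,3],[0,0,0],0],[[0,0,3.4],[0,0,0],0],[[0,0,3.55],[0,0,0],0],[[0,0,3.55],[0,0,0],0],[[0,0,3.6],[0,0,0],0],[[0,0,3.6],[0,0,0],0]]}}

```text
time: 42.8
tool_pos: [0.5706, 0.2824, 0.026]
tool_rot: [-0.001, 0.996, 0.095, 0.002]
contact_force: [-2.5, -2.1, 6.5]
gripper_width: 0.174
grasp_force: 60.9
```

Contact with the bench. Release, rise and look.

>>> {"api": "jog_arm", "payload": {"targets": [[[0,0,-0.04],[0,0,0],0],[[0,0,-0.04],[0,0,0],30],[[0,0,-0.04],[0,0,0],50],[[0,0,-0.04],[0,0,0],70],[[0,0,-2],[0,0,0],70],[[0,0,-4],[0,0,0],70],[[0,0,-6],[0,0,0],70],[[0,0,-8],[0,0,0],70]]}}

```text
time: 43.8
tool_pos: [0.5687, 0.2819, 0.225]
tool_rot: [-0.001, 0.996, 0.094, 0.001]
contact_force: [0.7, -0.3, -0.6]
gripper_width: 0.696
grasp_force: 0.0
```

Run:
```python
from h import *
p,r,s=pose(); print(p,s["contact_force"])
im,d=snap("top","top13"); im2,d2=snap("side","side13"); P=cloud("top",d)
k=(np.hypot(P[...,0]-.631,P[...,1]+.046)<.075)&(P[...,2]>.05)&(P[...,2]<.12); print("pile",cv2.minAreaRect((P[k][:,:2]*1000).astype(np.float32)))
k=(np.hypot(P[...,0]-.43,P[...,1]+.027)<.06)&(P[...,2]>.025)&(P[...,2]<.039); print("timer",cv2.minEnclosingCircle((P[k][:,:2]*1000).astype(np.float32)))
k=(np.hypot(P[...,0]-.45,P[...,1]-.26)<.09)&(P[...,2]>.042)&(P[...,2]<.055); q=P[k]; print("scoop rim",k.sum(),cv2.minEnclosingCircle((q[:,:2]*1000).astype(np.float32)))
cv2.imwrite("pics/v13.png",np.hstack([cv2.resize(im[150:270,120:280,::-1],(400,300),interpolation=cv2.INTER_CUBIC),cv2.resize(im2[60:240,180:420,::-1],(400,300),interpolation=cv2.INTER_CUBIC)]))
```

```text
[0.56870583 0.28185073 0.2249519 ] [ 0.68984967 -0.29581744 -0.60696425]
pile ((629.5211181640625, -45.52020263671875), (57.10023880004883, 116.11589813232422), 5.3599853515625)
timer ((429.538330078125, -26.43511390686035), 42.06877899169922)
scoop rim 445 ((464.2447814941406, 263.4849548339844), 74.55638122558594)
```

View pics/v13.png

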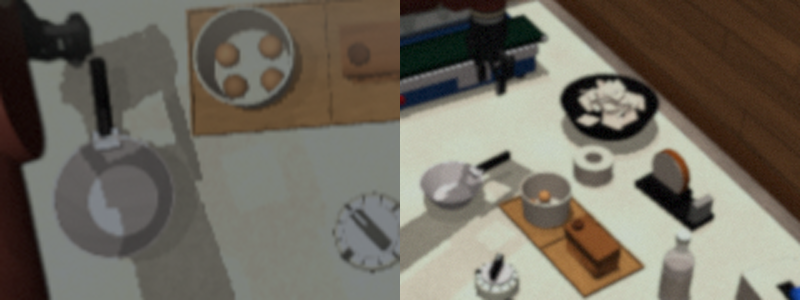

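The scoop stands upright at panel position (110,200), four balls are in the tub at (247,60), the pile is intact and the timer's pointer is a quarter turn from its mark. Handing in.

```bash
python3 -c "
from plant import *
print(job_done())"
```

```text
the job is handed in; nothing more can be done
None
```

The job is handed in, though no verdict came back: by the last pictures the timer reads 15 minutes, the slope and knot offcuts (the only two loose on the bench) are piled in the middle of the bay, all four balls are in the tub, and the scoop stands upright on the bench about 17 cm from where it started.

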